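# Clear the jig and hold the bracket home on its stop

### The job

The rivet caddy is standing in the drilling jig's channel, in the way of the angle bracket: hang it by its handle on the hook of the stand and let go of it, without tipping it over on the way. Then push the bracket along the channel against the sprung plunger until its front edge is hard against the stop, flat on the bed, and finish while still holding it pressed there, as for drilling: do not let go, or the spring pushes it back. Leave the wrench, the can and the screwdriver where they are.

Things in the scene. Friction and masses are not known exactly. Their poses are not given: they have to be found in the camera images.
- channel_mid (a point): Centre line of the fixed drilling jig, on its channel floor (12 mm above the bench). +x: along the channel, the way the bracket is pushed; z up. Dark steel bed, x from -170 to +150 mm of this point, 125 mm wide; steel side rails with inner faces 97 mm apart, 12 mm above the channel floor; open at the -x end; stop pads at x = +100 mm.
- stop_face (a point): Centre of the hard stop's contact plane, 6 mm above the channel floor; axes as channel_mid. The stop is an aluminium fork fixed to the jig: two pads 30 mm wide, centred 30 mm either side of the centre line, tops 28 mm above the channel floor, flat faces in this plane. The plunger sticks out between them.
- stop: The hard stop as a solid. Origin on the centre line in the plane of the pad faces, at bench height (z = 0); axes as channel_mid.
- plunger (a joint): Sprung plunger: 12 mm steel pin on the centre line between the stop's pads, 7.5 mm above the channel floor, sliding along the jig's x. 0 = fully out (tip 15 mm before the pad faces); grows in metres as pressed; 0.015 when the bracket's front edge meets the pads. Spring: about 3 N at 0, 8 N at 0.015; it pushes the bracket back if let go; sliding friction adds up to 5 N.
- flange_mid (a point): Centre of the flange of the loose aluminium angle bracket (0.2-0.4 kg), 34 mm above its underside. Axes: x forward in the channel, z up. Base 70 (x) by 90 (y) by 12 mm thick; at its rear (-x) edge the upright flange, 10 mm thick, 90 wide, top 56 mm above the underside. Front edge is 65 mm ahead. Starts flat at the channel's open end, 3.5 mm side play. Pinch the flange from above.
- toe_mid (a point): Middle of the bracket's front edge face (the one that meets plunger and stop), 6 mm above its underside; axes as flange_mid.
- bracket: The bracket as a solid; its origin is the centre of the underside of its base plate; axes as flange_mid.
- bail_mid (a point): Middle of the handle's top bar of the rivet caddy: open steel box 60 (x) by 84 (y) by 50 mm high, 0.18-0.35 kg, starting in the channel between bracket and stop. Handle rigid with the box: 8 mm round bar, straight along y for 80 mm, 115 mm above the underside, an upright leg at each end. z up. Pinch it from above about 24 mm to one side of its middle, so the middle is free for the hook.
- caddy: The caddy as a solid; its origin is the centre of its underside; axes as bail_mid.
- hook_seat (a point): Lowest point of the hook, on top of its 8 mm round bar, 204 mm above the bench; a hung handle's centre rests 4 mm above it. -x: where the hook points; +x: to the post; z up. The hook rises to its free end 35 mm away in -x, 24 mm higher, and to the post 50 mm away in +x, 13 mm higher. Pass the handle, lying along y, over the free end in +x, then lower.
- hook_stand: The hook stand, fixed to the bench: round dark foot 110 mm across, 14 mm thick steel post 216 mm tall, hook at its top. The origin is the centre of the foot's underside; axes as hook_seat.
- wrench: Steel wrench 170 mm long lying on the bench; a bystander, leave it. Origin near its middle.
- can: Closed can, 60 mm across and 100 mm tall, standing on the bench; a bystander, leave it. Origin at the centre of its underside.
- screwdriver: Screwdriver 170 mm long lying on the bench; a bystander, leave it. Origin near its middle.
Things that resemble listed ones, but are neither listed nor needed, are in the scene too. Leave any blue or orange look-alike of the bracket alone.

How it is judged:
By the outcome, as a careful person would: the job done as asked, in the order asked, and still so for the second after the job is handed in, while the arm keeps its last pose, push and grip.
It also fails if it takes over 64 s, if anything falls off the work surface, if the arm or the gripper's body presses on something with over 40 N, if the wrist force passes 120 N, or if a joint passes its speed limit or range.

### The arm

A 7-joint arm with a two-finger parallel gripper is mounted at the origin on the work surface. World frame = base frame: x ahead of the robot, y to its left, z up, the work surface at z = 0. Lengths are in m, angles in degrees, forces in N, time in s.
With the tool pointing down it reaches from about 0.425 to 0.875 m from the base axis. Payload 8.4 kg.
Tool frame: the origin (TCP) lies between the finger pads; the fingertips stand nose_length ahead of it and the grasp point (between the pads) lies 5 mm behind it (nose_length is the distance from the TCP to the fingertips, in m); z points along the fingers, y is the direction in which the jaws open and shut (so a half turn about z gives the same grasp; the last joint's range is limited). The gripper opens to 87 mm and grips with 3 to 60 N. Pads are 19 mm wide; open, the fingers measure 117 mm over their backs; the gripper's body (75 mm by 190 mm) begins 51 mm behind the grasp point.
Start: joints at [-78.965, 19.091, 2.286, 83.961, -0.768, 76.965, -3.352], TCP at [0.187, 0.622, 0.237] pointing down, gripper open.
Joint ranges: [-147.57, 147.57], [-21.85, 119.76], [-74.77, 79.35], [14.55, 137.4], [-85.83, 265.84], [4.83, 119.75], [-152.11, 152.11]. Speed limits (degrees/s): [127.2, 127.2, 159.86, 159.86, 180, 180, 180].

### API

Orientations are given as a 3x3 rotation matrix whose columns are the frame's x, y, z axes.
In Python, from workcell import state, read_camera, finish_job, nose_length gives the robot as it stands. The module is installed in compiled form; this text tells all that it offers.
- The arm moves only by the tool play_rows, never from a script. Its argument "deltas" is a list of rows, each an object of numbers: "rx", "ry", "rz": the turn, a rotation vector about the tool's x, y, z in rad; "x", "y", "z": the shift along the tool's x, y, z in m; "jaw": the opening in per cent of the stroke, from 0 (shut) to 100 (fully open). In form: [{"rx": .., "ry": .., "rz": .., "x": .., "y": .., "z": .., "jaw": ..}, ...]. A call has exactly 10 rows; each row is the pose to reach, as a shift and turn from the pose commanded when the call began, along the tool's axes at that moment; what a row does not reach only later rows make up. A row lasts 1/12 s, in which the tool goes at most 41.7 mm and 7.16 degrees, less where a joint would pass 70% of its speed; a pose out of reach is approached as far as the arm can. A call with a gripper value outside its range is refused whole. The fingers move at their own pace and stop on an object; the grip force is fixed at half the most. Time passes only in rows, so rows that repeat a pose let the fingers close, or fill a call up. It gives the time, the measured TCP pose, the force and the opening at its end, in the units of the state.
- state(): the state, without advancing time (a new reading comes with each control period).
- read_camera(name): name is "side" or "top" or "wrist"; returns a dict with "image" (480x640x3 uint8, red, green, blue), "K" (3x3 intrinsics, pixels), "world_from_camera" (4x4, takes a point from camera to world coordinates); the wrist camera has in their place "hand_eye" (4x4, takes a point from camera to tool coordinates, whose origin is the TCP and whose axes are the flange's). Camera axes: x right, y down, z forward; pixel columns grow to the right and rows downward; lengths in m; the calibration is good to about 2 mm. A picture is of the moment at which its call begins: read the wrist's pose just before it. There is no depth.
- finish_job(): hands the job in, once; it reports no verdict.
The state is a dict: "time_s": time; "qpos": joint angles; "joint_vel": joint speeds; "joint_torque": joint torques, N m; "ee_pos": TCP position; "ee_rot": TCP orientation; "force": force on the tool from outside, world axes, zero at the start; "ft_torque": the same for the moment, N m; "gripper_width": finger opening in m.
Only numpy, scipy, OpenCV 4.12 (cv2) and the standard library are available. Lean on these libraries where they do the work, as an engineer would, in place of code of your own. Each camera call takes 0.05 s, during which the arm holds its last target.

## Working session

There is one attempt and no reset: what is moved stays moved. The work goes in short steps, Python scripts to look and compute and a tool call to move; the robot and the scene stay as the last step left them, time stands still between calls to the robot, and variables do not carry over. Pictures are saved under pics/ and viewed, and the job is handed in when it is done.

Besides the shell and the picture viewer there is one more tool, called after "Emit:" by a JSON object that holds its "api" and its "payload". play_rows: Moves the arm, as the interface text tells. Its arguments: {"type":"object","properties":{"deltas":{"type":"array"}},"required":["deltas"]}

```bash
mkdir -p pics
python3 - <<'E'
from workcell import *
import cv2
s=state();print(s); print(nose_length() if callable(nose_length) else nose_length)
for n in("side","top","wrist"):
    d=read_camera(n);cv2.imwrite(f"pics/{n}0.png",d["image"][:,:,::-1])
    print(n,d["K"],d.get("world_from_camera",d.get("hand_eye")))
E
```

```text
{'time_s': 0.0, 'qpos': array([-78.9655316 ,  19.12944846,   2.28445418,  84.00997191,
        -0.76881389,  76.96642314,  -3.35282838]), 'joint_vel': array([-0.01595296, -0.01280869, -0.07085512,  0.10830665,  0.02211709,
        0.06510507, -0.06284124]), 'joint_torque': array([-2.46153986e-04, -6.56342053e+01,  1.33526120e+00, -4.03800237e+01,
       -5.97881922e-02,  4.45736060e-02,  2.39860792e-04]), 'ee_pos': array([0.18687335, 0.62209397, 0.23569457]), 'ee_rot': array([[-9.57720609e-01,  2.87699667e-01, -3.70435531e-04],
       [ 2.87699893e-01,  9.57719379e-01, -1.53734830e-03],
       [-8.75213090e-05, -1.57892442e-03, -9.99998750e-01]]), 'force': array([ 0.37938648, -0.31419671, -0.22289039]), 'ft_torque': array([0.02778376, 0.00874583, 0.0417838 ]), 'gripper_width': 0.08698249736913903}
0.014
side [[480.62564503   0.         308.35759249]
 [  0.         480.62564503 236.36822166]
 [  0.           0.           1.        ]] [[-0.99586783 -0.04927475  0.07628407  0.47282871]
 [-0.09018778  0.63512602 -0.76712522  0.64194453]
 [-0.01065009 -0.77083522 -0.63694555  0.67388912]
 [ 0.          0.          0.          1.        ]]
top [[461.84998214   0.         319.05452128]
 [  0.         461.84998214 243.76944206]
 [  0.           0.           1.        ]] [[ 0.02206883 -0.99163878  0.12714362  0.46085202]
 [-0.99973188 -0.02099751  0.00976038 -0.0383167 ]
 [-0.00700907 -0.12732493 -0.99183629  0.96756458]
 [ 0.          0.          0.          1.        ]]
wrist [[416.9476817    0.         313.97719667]
 [  0.         416.9476817  241.82725646]
 [  0.           0.           1.        ]] [[ 1.31935131e-04 -9.59119737e-01 -2.83000551e-01  7.76531981e-02]
 [ 9.99999499e-01  4.07434041e-04 -9.14637674e-04 -1.36887827e-04]
 [ 9.92551104e-04 -2.83000289e-01  9.59119310e-01 -1.47328239e-01]
 [ 0.00000000e+00  0.00000000e+00  0.00000000e+00  1.00000000e+00]]
```

View pics/side0.png

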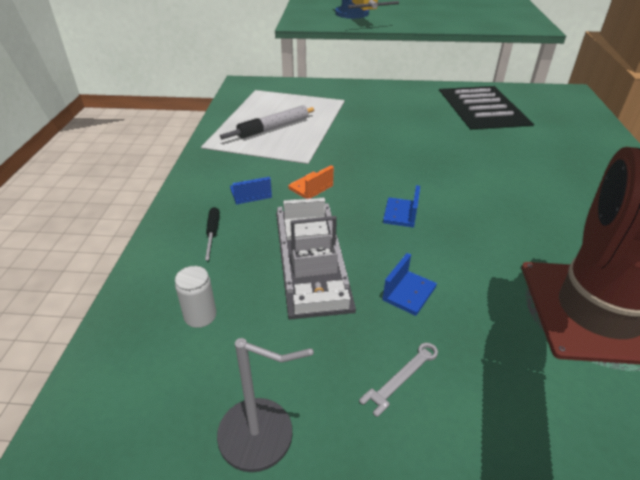

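View pics/top0.png

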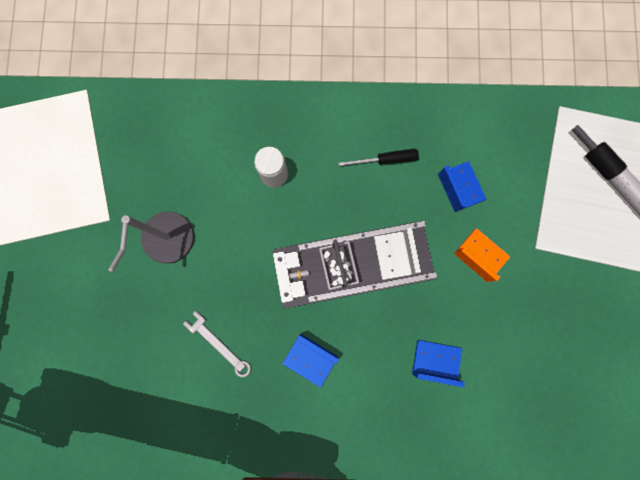

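View pics/wrist0.png

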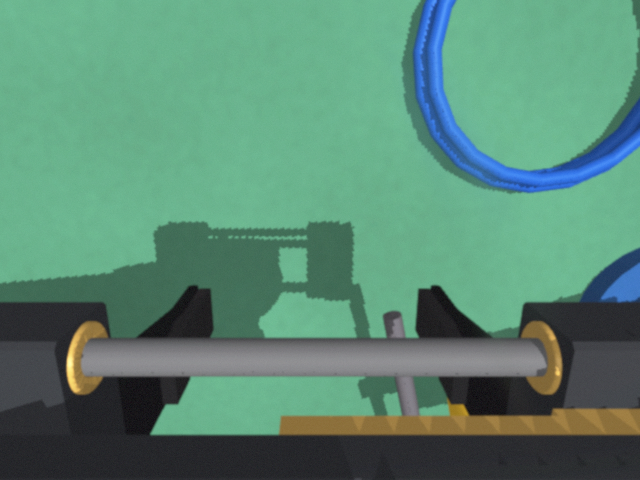

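Run:
```python
import cv2,numpy as np
t=cv2.imread("pics/top0.png");s=cv2.imread("pics/side0.png")
c=lambda im,x0,y0,w,h,f:cv2.resize(im[y0:y0+h,x0:x0+w],None,fx=f,fy=f,interpolation=cv2.INTER_CUBIC)
cv2.imwrite("pics/t1.png",c(t,260,210,190,110,4.2))
cv2.imwrite("pics/s1.png",c(s,260,185,110,135,4.4))
cv2.imwrite("pics/t2.png",c(t,100,200,100,75,6))
cv2.imwrite("pics/s2.png",c(s,210,330,120,140,4.2))
```

```text
(no output)
```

View pics/t1.png

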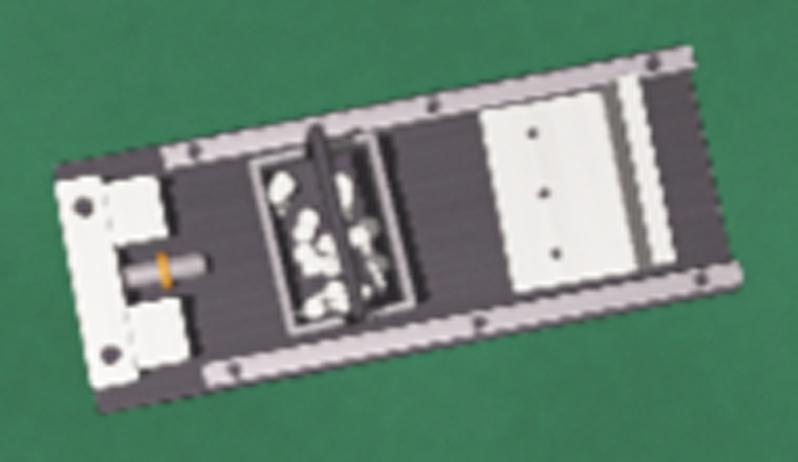

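View pics/s1.png

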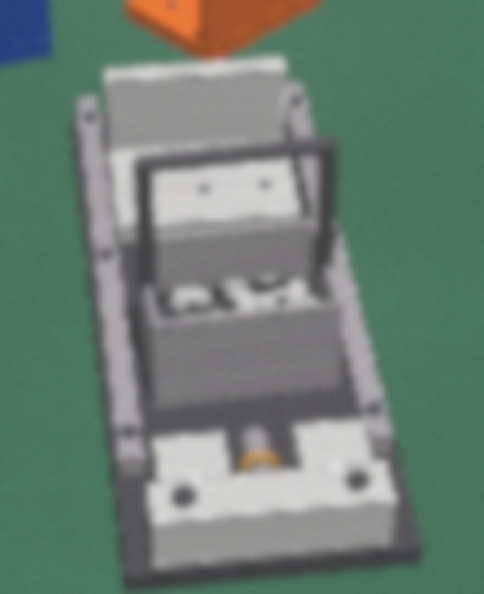

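View pics/t2.png

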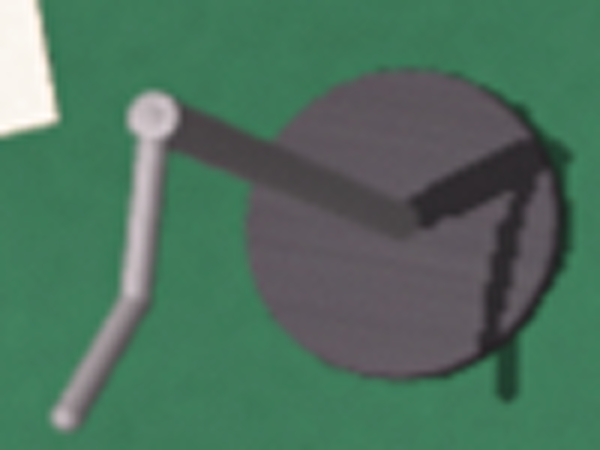

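View pics/s2.png

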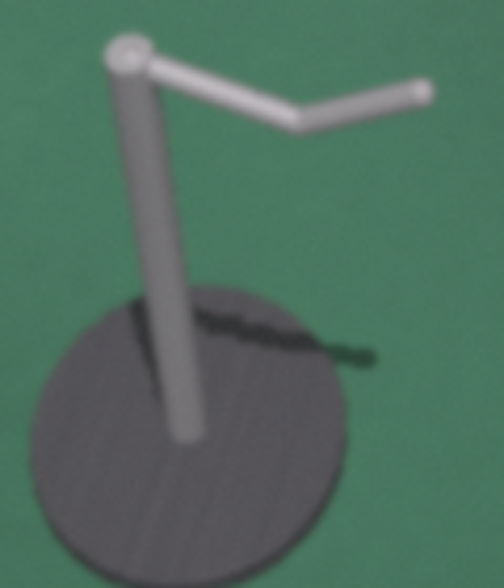

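```bash
cat > h.py <<'E'
import numpy as np,cv2
from scipy.optimize import least_squares
CAM={"side":(np.array([[480.62564503,0,308.35759249],[0,480.62564503,236.36822166],[0,0,1]]),np.array([[-0.99586783,-0.04927475,0.07628407,0.47282871],[-0.09018778,0.63512602,-0.76712522,0.64194453],[-0.01065009,-0.77083522,-0.63694555,0.67388912],[0,0,0,1]])),
"top":(np.array([[461.84998214,0,319.05452128],[0,461.84998214,243.76944206],[0,0,1]]),np.array([[0.02206883,-0.99163878,0.12714362,0.46085202],[-0.99973188,-0.02099751,0.00976038,-0.0383167],[-0.00700907,-0.12732493,-0.99183629,0.96756458],[0,0,0,1]]))}
def ray(n,p):
    K,T=CAM[n]; d=T[:3,:3]@np.linalg.solve(K,[p[0],p[1],1.]); return T[:3,3],d/np.linalg.norm(d)
def onz(n,p,z):
    o,d=ray(n,p); return o+d*(z-o[2])/d[2]
def two(p,q):
    o1,d1=ray("top",p);o2,d2=ray("side",q)
    A=np.stack([d1,-d2],1);t=np.linalg.lstsq(A,o2-o1,rcond=None)[0]
    a,b=o1+d1*t[0],o2+d2*t[1];return (a+b)/2,np.linalg.norm(a-b)
t1=lambda x,y:(260+x/4.2,210+y/4.2)
s1=lambda x,y:(260+x/4.4,185+y/4.4)
t2=lambda x,y:(100+x/6,200+y/6)
s2=lambda x,y:(210+x/4.2,330+y/4.2)
E
python3 - <<'E'
from h import *
np.set_printoptions(precision=4,suppress=True)
for nm,a,b,z in[("post",(155,115),(130,52),.216),("bend",(134,297),(300,119),.2),("tip",(65,417),(424,92),.224)]:
    p,q=t2(*a),s2(*b);print(nm,two(p,q),"top@z",onz("top",p,z),"side@z",onz("side",q,z))
print("foot centre top",onz("top",t2(404,223),.008))
print("bail ends two",two(t1(317,130),s1(145,157)),two(t1(357,315),s1(328,147)))
for p in[(317,130),(357,315)]:print("bail top",onz("top",t1(*p),.127))
for p in[(143,158),(330,145)]:print("bail side",onz("side",s1(*p),.127))
for nm,ps,z in[("brfront",[(482,113),(515,292)],.024),("flangetop",[(617,78),(645,75),(648,268),(675,262)],.068),("rail top",[(162,155),(692,57),(205,375),(742,277)],.024),("padface",[(163,180),(170,237),(182,302),(192,360)],.040)]:
    for p in ps:print(nm,onz("top",t1(*p),z))
for nm,ps,z in[("flangetop side",[(105,70),(287,57)],.068)]:
    for p in ps:print(nm,onz("side",s1(*p),z))
E
```

```text
post (array([0.5909, 0.2909, 0.2138]), np.float64(0.0018775189428636438)) top@z [0.5915 0.2901 0.216 ] side@z [0.5894 0.2927 0.216 ]
bend (array([0.5418, 0.2992, 0.1995]), np.float64(0.001592671286506597)) top@z [0.5426 0.2991 0.2   ] side@z [0.5409 0.2997 0.2   ]
tip (array([0.5062, 0.3049, 0.2233]), np.float64(0.0019566026684006387)) top@z [0.5071 0.3047 0.224 ] side@z [0.5051 0.3055 0.224 ]
foot centre top [0.5911 0.2905 0.008 ]
bail ends two (array([ 0.5727, -0.0601,  0.1272]), np.float64(0.0033826648431559622)) (array([ 0.4944, -0.079 ,  0.1224]), np.float64(3.12196240500566e-05))
bail top [ 0.5745 -0.0601  0.127 ]
bail top [ 0.4942 -0.0788  0.127 ]
bail side [ 0.5718 -0.0594  0.127 ]
bail side [ 0.4935 -0.0745  0.127 ]
brfront [ 0.5985 -0.1436  0.024 ]
brfront [ 0.5111 -0.1601  0.024 ]
flangetop [ 0.61   -0.2018  0.068 ]
flangetop [ 0.6117 -0.2149  0.068 ]
flangetop [ 0.5212 -0.2159  0.068 ]
flangetop [ 0.5243 -0.2284  0.068 ]
rail top [0.5744 0.013  0.024 ]
rail top [ 0.6285 -0.2467  0.024 ]
rail top [ 0.4678 -0.0108  0.024 ]
rail top [ 0.5208 -0.2701  0.024 ]
padface [0.5604 0.0113 0.04  ]
padface [0.533  0.0072 0.04  ]
padface [0.5021 0.0006 0.04  ]
padface [ 0.4747 -0.0049  0.04  ]
flangetop side [ 0.6094 -0.2043  0.068 ]
flangetop side [ 0.5205 -0.2221  0.068 ]
```

Candidates for the bracket: bare aluminium angle in the channel (top ≈(395,255)), and the look-alikes: orange (482,255) and blue ones (461,186), (438,360), (312,360). For the caddy there is only the steel box with a handle (340,263). The crops show that the silver bracket with its flange at the rear and the caddy both sit between the rails. Pad faces, rail spacing and the 85 mm hook length agree with the sizes given.

```bash
cat >> h.py <<'E'
from scipy.spatial.transform import Rotation as R
def want(yaw):  # tool y heading in deg, tool down
    a=np.radians(yaw);y=np.array([np.cos(a),np.sin(a),0]);z=np.array([0,0,-1.]);return np.stack([np.cross(y,z),y,z],1)
def delta(pos,yaw,p0=None,r0=None):
    from workcell import state
    s=state();p=np.array(s["ee_pos"]) if p0 is None else np.array(p0);M=s["ee_rot"] if r0 is None else r0
    d=M.T@(np.array(pos)-p);rv=R.from_matrix(M.T@want(yaw)).as_rotvec()
    print("t",s["time_s"],"pos",p.round(4),"F",s["force"].round(2),"w",round(s["gripper_width"],4),"\n d",d.round(4),"rv",rv.round(4),"rot deg",np.degrees(np.linalg.norm(rv)).round(1))
E
python3 -c "
from h import *
delta([.40,.30,.30],73.3-68.75)"
```

```text
t 0.15 pos [0.1869 0.6222 0.2359] F [ 0.15 -0.27  0.57] w 0.087 
 d [-0.2968 -0.2473 -0.0638] rv [-1.0000e-03  8.0000e-04  1.1995e+00] rot deg 68.7
```

Emit:
{"api": "play_rows", "payload": {"deltas": [{"rx": 0, "ry": 0, "rz": 0.12, "x": -0.03, "y": -0.025, "z": -0.015, "jaw": 100}, {"rx": 0, "ry": 0, "rz": 0.24, "x": -0.06, "y": -0.05, "z": -0.03, "jaw": 100}, {"rx": 0, "ry": 0, "rz": 0.36, "x": -0.09, "y": -0.075, "z": -0.045, "jaw": 100}, {"rx": 0, "ry": 0, "rz": 0.48, "x": -0.12, "y": -0.1, "z": -0.06, "jaw": 100}, {"rx": 0, "ry": 0, "rz": 0.6, "x": -0.15, "y": -0.125, "z": -0.06, "jaw": 100}, {"rx": 0, "ry": 0, "rz": 0.72, "x": -0.18, "y": -0.15, "z": -0.06, "jaw": 100}, {"rx": 0, "ry": 0, "rz": 0.84, "x": -0.21, "y": -0.175, "z": -0.06, "jaw": 100}, {"rx": 0, "ry": 0, "rz": 0.96, "x": -0.24, "y": -0.2, "z": -0.06, "jaw": 100}, {"rx": 0, "ry": 0, "rz": 1.08, "x": -0.27, "y": -0.225, "z": -0.06, "jaw": 100}, {"rx": 0, "ry": 0, "rz": 1.2, "x": -0.3, "y": -0.25, "z": -0.06, "jaw": 100}]}}

```text
time_s: 0.98
ee_pos: [0.403, 0.2949, 0.2965]
ee_rot: [[-0.073, 0.997, -0.0], [0.997, 0.073, 0.0], [0.0, -0.0, -1.0]]
force: [1.0, 1.3, 0.5]
gripper_width: 0.0869
```

```bash
python3 -c "
from h import *
delta([.510,-.073,.22],-77.6)"
```

```text
t 0.9833 pos [0.403  0.2949 0.2965] F [1.01 1.29 0.46] w 0.0869 
 d [-0.3747  0.0799  0.0764] rv [-3.0000e-04 -1.0000e-04  1.4274e+00] rot deg 81.8
```

Emit:
{"api": "play_rows", "payload": {"deltas": [{"rx": 0, "ry": 0, "rz": 0.12, "x": -0.037, "y": 0.008, "z": 0, "jaw": 100}, {"rx": 0, "ry": 0, "rz": 0.24, "x": -0.075, "y": 0.016, "z": 0, "jaw": 100}, {"rx": 0, "ry": 0, "rz": 0.36, "x": -0.112, "y": 0.024, "z": 0, "jaw": 100}, {"rx": 0, "ry": 0, "rz": 0.48, "x": -0.15, "y": 0.032, "z": 0, "jaw": 100}, {"rx": 0, "ry": 0, "rz": 0.6, "x": -0.187, "y": 0.04, "z": 0.01, "jaw": 100}, {"rx": 0, "ry": 0, "rz": 0.72, "x": -0.225, "y": 0.048, "z": 0.02, "jaw": 100}, {"rx": 0, "ry": 0, "rz": 0.84, "x": -0.262, "y": 0.056, "z": 0.03, "jaw": 100}, {"rx": 0, "ry": 0, "rz": 0.96, "x": -0.3, "y": 0.064, "z": 0.04, "jaw": 100}, {"rx": 0, "ry": 0, "rz": 1.08, "x": -0.337, "y": 0.072, "z": 0.05, "jaw": 100}, {"rx": 0, "ry": 0, "rz": 1.2, "x": -0.375, "y": 0.08, "z": 0.06, "jaw": 100}]}}

```text
time_s: 1.82
ee_pos: [0.5117, -0.0725, 0.2363]
ee_rot: [[0.903, 0.43, 0.001], [0.43, -0.903, 0.001], [0.001, -0.0, -1.0]]
force: [2.0, 2.0, -0.6]
gripper_width: 0.0871
```

```bash
python3 -c "
from h import *
delta([.510,-.073,.20],-77.6)"
```

```text
t 1.8167 pos [ 0.5117 -0.0725  0.2363] F [ 2.03  2.01 -0.55] w 0.0871 
 d [-0.0018 -0.0003  0.0363] rv [-0.0003 -0.0009  0.2277] rot deg 13.0
```

Emit:
{"api": "play_rows", "payload": {"deltas": [{"rx": 0, "ry": 0, "rz": 0.06, "x": 0, "y": 0, "z": 0.006, "jaw": 100}, {"rx": 0, "ry": 0, "rz": 0.12, "x": 0, "y": 0, "z": 0.012, "jaw": 100}, {"rx": 0, "ry": 0, "rz": 0.18, "x": 0, "y": 0, "z": 0.018, "jaw": 100}, {"rx": 0, "ry": 0, "rz": 0.228, "x": -0.002, "y": 0, "z": 0.024, "jaw": 100}, {"rx": 0, "ry": 0, "rz": 0.228, "x": -0.002, "y": 0, "z": 0.03, "jaw": 100}, {"rx": 0, "ry": 0, "rz": 0.228, "x": -0.002, "y": 0, "z": 0.036, "jaw": 100}, {"rx": 0, "ry": 0, "rz": 0.228, "x": -0.002, "y": 0, "z": 0.036, "jaw": 100}, {"rx": 0, "ry": 0, "rz": 0.228, "x": -0.002, "y": 0, "z": 0.036, "jaw": 100}, {"rx": 0, "ry": 0, "rz": 0.228, "x": -0.002, "y": 0, "z": 0.036, "jaw": 100}, {"rx": 0, "ry": 0, "rz": 0.228, "x": -0.002, "y": 0, "z": 0.036, "jaw": 100}]}}

```text
time_s: 2.65
ee_pos: [0.5102, -0.0716, 0.2009]
ee_rot: [[0.975, 0.22, 0.001], [0.22, -0.975, 0.0], [0.001, 0.0, -1.0]]
force: [0.3, -0.7, -0.1]
gripper_width: 0.0872
```

```bash
cat > w.py <<'E'
import sys,cv2,numpy as np
from workcell import *
s=state();d=read_camera("wrist");n=sys.argv[1]
cv2.imwrite(f"pics/{n}.png",d["image"][:,:,::-1]);np.savez(f"pics/{n}.npz",p=s["ee_pos"],r=s["ee_rot"],K=d["K"],he=d["hand_eye"])
E
cat >> h.py <<'E'
def wz(n,px,z):
    f=np.load(f"pics/{n}.npz");T=np.eye(4);T[:3,:3]=f["r"];T[:3,3]=f["p"];T=T@f["he"]
    d=T[:3,:3]@np.linalg.solve(f["K"],[px[0],px[1],1.]);o=T[:3,3];return o+d*(z-o[2])/d[2]
E
python3 w.py w1; python3 -c "
from h import *
delta([.510,-.073,.122],-77.6)"
```

```text
t 2.7 pos [ 0.5101 -0.0716  0.2009] F [ 0.68 -0.14  0.11] w 0.0872 
 d [-0.0005  0.0013  0.0789] rv [ 0.0001 -0.0006  0.0058] rot deg 0.3
```

View pics/w1.png

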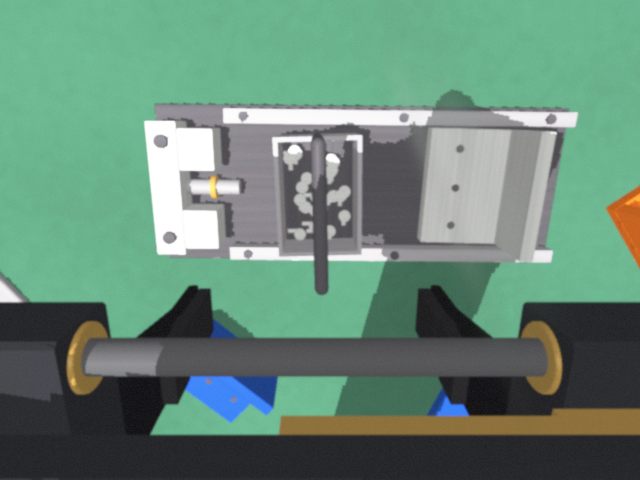

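```bash
python3 -c "
from h import *
a=wz('w1',(318.5,142),.127);b=wz('w1',(321.5,289),.127);print(a,b,(a+b)/2,np.linalg.norm(a-b))"
```

```text
[ 0.57527648 -0.05966546  0.127     ] [ 0.49579185 -0.0796619   0.127     ] [ 0.53553417 -0.06966368  0.127     ] 0.08196135789982577
```

The wrist view shows the handle at (319,142)–(321,289), centred between the open jaws. At 127 mm it measures 82 mm long with its middle at (0.535,-0.069), which agrees with the other views. I'll descend and pinch 24 mm to the near side.

Emit:
{"api": "play_rows", "payload": {"deltas": [{"rx": 0, "ry": 0, "rz": 0, "x": 0.001, "y": 0.003, "z": 0.02, "jaw": 100}, {"rx": 0, "ry": 0, "rz": 0, "x": 0.001, "y": 0.003, "z": 0.04, "jaw": 100}, {"rx": 0, "ry": 0, "rz": 0, "x": 0.001, "y": 0.003, "z": 0.06, "jaw": 100}, {"rx": 0, "ry": 0, "rz": 0, "x": 0.001, "y": 0.003, "z": 0.072, "jaw": 100}, {"rx": 0, "ry": 0, "rz": 0, "x": 0.001, "y": 0.003, "z": 0.079, "jaw": 100}, {"rx": 0, "ry": 0, "rz": 0, "x": 0.001, "y": 0.003, "z": 0.079, "jaw": 60}, {"rx": 0, "ry": 0, "rz": 0, "x": 0.001, "y": 0.003, "z": 0.079, "jaw": 30}, {"rx": 0, "ry": 0, "rz": 0, "x": 0.001, "y": 0.003, "z": 0.079, "jaw": 15}, {"rx": 0, "ry": 0, "rz": 0, "x": 0.001, "y": 0.003, "z": 0.079, "jaw": 0}, {"rx": 0, "ry": 0, "rz": 0, "x": 0.001, "y": 0.003, "z": 0.079, "jaw": 0}]}}

```text
time_s: 3.53
ee_pos: [0.5121, -0.0743, 0.1223]
ee_rot: [[0.975, 0.22, 0.001], [0.22, -0.975, 0.0], [0.001, -0.0, -1.0]]
force: [0.4, -0.2, -0.2]
gripper_width: 0.0614
```

```bash
python3 -c "
from h import *
delta([.5115,-.0745,.122],-77)"; python3 w.py w2
```

```text
t 3.5333 pos [ 0.5121 -0.0743  0.1223] F [ 0.45 -0.16 -0.21] w 0.0614 
 d [-0.0006  0.0001  0.0003] rv [-0.     -0.0013 -0.005 ] rot deg 0.3
```

View pics/w2.png

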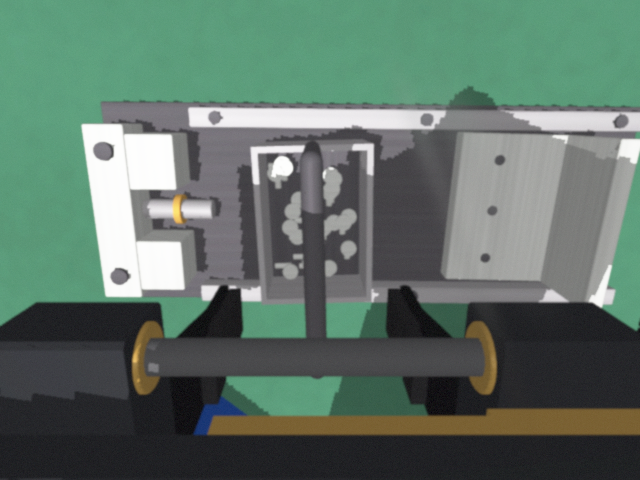

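The handle is centred between the closing fingers, at about (314,280). I'll keep closing.

Emit:
{"api": "play_rows", "payload": {"deltas": [{"rx": 0, "ry": 0, "rz": 0, "x": 0, "y": 0, "z": 0, "jaw": 0}, {"rx": 0, "ry": 0, "rz": 0, "x": 0, "y": 0, "z": 0, "jaw": 0}, {"rx": 0, "ry": 0, "rz": 0, "x": 0, "y": 0, "z": 0, "jaw": 0}, {"rx": 0, "ry": 0, "rz": 0, "x": 0, "y": 0, "z": 0, "jaw": 0}, {"rx": 0, "ry": 0, "rz": 0, "x": 0, "y": 0, "z": 0, "jaw": 0}, {"rx": 0, "ry": 0, "rz": 0, "x": 0, "y": 0, "z": 0, "jaw": 0}, {"rx": 0, "ry": 0, "rz": 0, "x": 0, "y": 0, "z": 0, "jaw": 0}, {"rx": 0, "ry": 0, "rz": 0, "x": 0, "y": 0, "z": 0, "jaw": 0}, {"rx": 0, "ry": 0, "rz": 0, "x": 0, "y": 0, "z": 0, "jaw": 0}, {"rx": 0, "ry": 0, "rz": 0, "x": 0, "y": 0, "z": 0, "jaw": 0}]}}

```text
time_s: 4.42
ee_pos: [0.5113, -0.0743, 0.1214]
ee_rot: [[0.976, 0.22, -0.0], [0.22, -0.976, -0.0], [-0.0, -0.0, -1.0]]
force: [-0.7, 0.4, -1.6]
gripper_width: 0.0069
```

Emit:
{"api": "play_rows", "payload": {"deltas": [{"rx": 0, "ry": 0, "rz": 0, "x": 0, "y": 0, "z": -0.003, "jaw": 0}, {"rx": 0, "ry": 0, "rz": 0, "x": 0, "y": 0, "z": -0.01, "jaw": 0}, {"rx": 0, "ry": 0, "rz": 0, "x": 0, "y": 0, "z": -0.024, "jaw": 0}, {"rx": 0, "ry": 0, "rz": 0, "x": 0, "y": 0, "z": -0.04, "jaw": 0}, {"rx": 0, "ry": 0, "rz": 0, "x": 0, "y": 0, "z": -0.057, "jaw": 0}, {"rx": 0, "ry": 0, "rz": 0, "x": 0, "y": 0, "z": -0.074, "jaw": 0}, {"rx": 0, "ry": 0, "rz": 0, "x": 0, "y": 0, "z": -0.091, "jaw": 0}, {"rx": 0, "ry": 0, "rz": 0, "x": 0, "y": 0, "z": -0.107, "jaw": 0}, {"rx": 0, "ry": 0, "rz": 0, "x": 0, "y": 0, "z": -0.118, "jaw": 0}, {"rx": 0, "ry": 0, "rz": 0, "x": 0, "y": 0, "z": -0.123, "jaw": 0}]}}

```text
time_s: 5.25
ee_pos: [0.5122, -0.0745, 0.2464]
ee_rot: [[0.976, 0.22, 0.002], [0.22, -0.976, 0.0], [0.002, 0.0, -1.0]]
force: [0.0, -0.3, -3.7]
gripper_width: 0.0067
```

```bash
python3 -c "
from h import *
delta([.449,.290,.245],-9.4)"; python3 w.py w3
python3 - <<'E'
from workcell import *
import cv2
for n in("side","top"):cv2.imwrite(f"pics/{n}3.png",read_camera(n)["image"][:,:,::-1])
E
```

```text
t 5.25 pos [ 0.5122 -0.0745  0.2464] F [ 0.03 -0.29 -3.72] w 0.0067 
 d [ 0.0185 -0.3695  0.0014] rv [ 0.0014 -0.002  -1.1851] rot deg 67.9
```

View pics/w3.png

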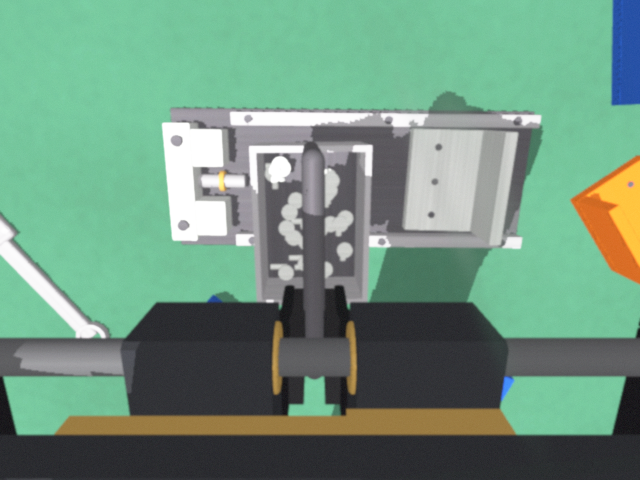

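View pics/side3.png

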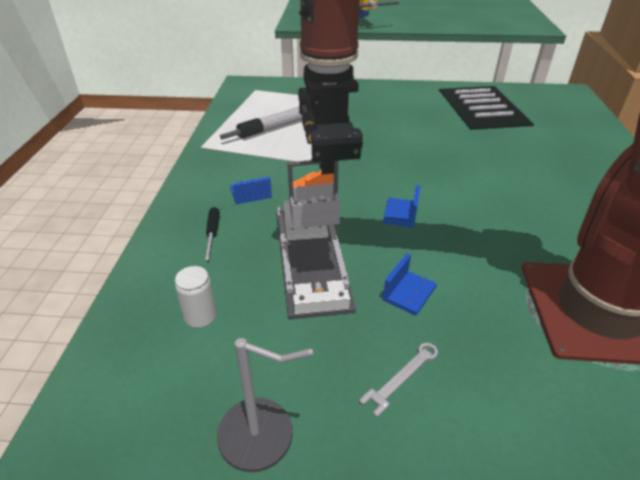

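The wrist view shows the caddy level in the pinch, with the handle's far end at (313,155) as before the lift and the bed empty beneath it. The side view agrees. Next I carry it towards the hook's free end.

```bash
python3 -c "
from h import *
delta([.455,.10,.247],-9.4-34)"
```

```text
t 5.4 pos [ 0.5115 -0.0743  0.2443] F [-0.27 -0.29 -3.09] w 0.0067 
 d [-0.0167 -0.1824 -0.0026] rv [-1.000e-04  0.000e+00 -5.914e-01] rot deg 33.9
```

Emit:
{"api": "play_rows", "payload": {"deltas": [{"rx": 0, "ry": 0, "rz": -0.02, "x": 0, "y": -0.005, "z": -0.003, "jaw": 0}, {"rx": 0, "ry": 0, "rz": -0.06, "x": -0.002, "y": -0.015, "z": -0.003, "jaw": 0}, {"rx": 0, "ry": 0, "rz": -0.12, "x": -0.004, "y": -0.032, "z": -0.003, "jaw": 0}, {"rx": 0, "ry": 0, "rz": -0.19, "x": -0.006, "y": -0.052, "z": -0.003, "jaw": 0}, {"rx": 0, "ry": 0, "rz": -0.26, "x": -0.008, "y": -0.073, "z": -0.003, "jaw": 0}, {"rx": 0, "ry": 0, "rz": -0.33, "x": -0.01, "y": -0.095, "z": -0.003, "jaw": 0}, {"rx": 0, "ry": 0, "rz": -0.4, "x": -0.012, "y": -0.117, "z": -0.003, "jaw": 0}, {"rx": 0, "ry": 0, "rz": -0.47, "x": -0.014, "y": -0.139, "z": -0.003, "jaw": 0}, {"rx": 0, "ry": 0, "rz": -0.54, "x": -0.016, "y": -0.161, "z": -0.003, "jaw": 0}, {"rx": 0, "ry": 0, "rz": -0.6, "x": -0.017, "y": -0.182, "z": -0.003, "jaw": 0}]}}

```text
time_s: 6.23
ee_pos: [0.4532, 0.102, 0.2473]
ee_rot: [[0.674, 0.738, -0.001], [0.738, -0.674, 0.0], [-0.0, -0.0, -1.0]]
force: [0.1, -0.3, -2.3]
gripper_width: 0.0066
```

```bash
python3 -c "
from h import *
delta([.444,.291,.245],-9.4)"
```

```text
t 6.2333 pos [0.4532 0.102  0.2473] F [ 0.14 -0.34 -2.3 ] w 0.0066 
 d [ 0.1333 -0.1343  0.0023] rv [-5.000e-04  2.000e-04 -5.762e-01] rot deg 33.0
```

Emit:
{"api": "play_rows", "payload": {"deltas": [{"rx": 0, "ry": 0, "rz": -0.08, "x": 0.015, "y": -0.015, "z": 0, "jaw": 0}, {"rx": 0, "ry": 0, "rz": -0.16, "x": 0.033, "y": -0.033, "z": 0, "jaw": 0}, {"rx": 0, "ry": 0, "rz": -0.24, "x": 0.051, "y": -0.051, "z": 0.001, "jaw": 0}, {"rx": 0, "ry": 0, "rz": -0.32, "x": 0.069, "y": -0.069, "z": 0.001, "jaw": 0}, {"rx": 0, "ry": 0, "rz": -0.4, "x": 0.087, "y": -0.087, "z": 0.001, "jaw": 0}, {"rx": 0, "ry": 0, "rz": -0.48, "x": 0.103, "y": -0.103, "z": 0.002, "jaw": 0}, {"rx": 0, "ry": 0, "rz": -0.54, "x": 0.117, "y": -0.117, "z": 0.002, "jaw": 0}, {"rx": 0, "ry": 0, "rz": -0.576, "x": 0.127, "y": -0.128, "z": 0.002, "jaw": 0}, {"rx": 0, "ry": 0, "rz": -0.576, "x": 0.132, "y": -0.133, "z": 0.002, "jaw": 0}, {"rx": 0, "ry": 0, "rz": -0.576, "x": 0.133, "y": -0.134, "z": 0.002, "jaw": 0}]}}

```text
time_s: 7.07
ee_pos: [0.4464, 0.2897, 0.2452]
ee_rot: [[0.17, 0.985, -0.0], [0.985, -0.17, -0.001], [-0.001, -0.0, -1.0]]
force: [-0.2, -0.7, -2.1]
gripper_width: 0.0069
```

```bash
python3 w.py w4
python3 - <<'E'
from h import *
from workcell import *
for n in("side","top"):cv2.imwrite(f"pics/{n}4.png",read_camera(n)["image"][:,:,::-1])
delta([.5376,.2753,.245],-9.4)
E
```

```text
t 7.2167 pos [0.4476 0.2869 0.2456] F [ 0.34  0.26 -2.79] w 0.007 
 d [0.0042 0.0906 0.0006] rv [ 0.0001  0.0006 -0.011 ] rot deg 0.6
```

View pics/w4.png

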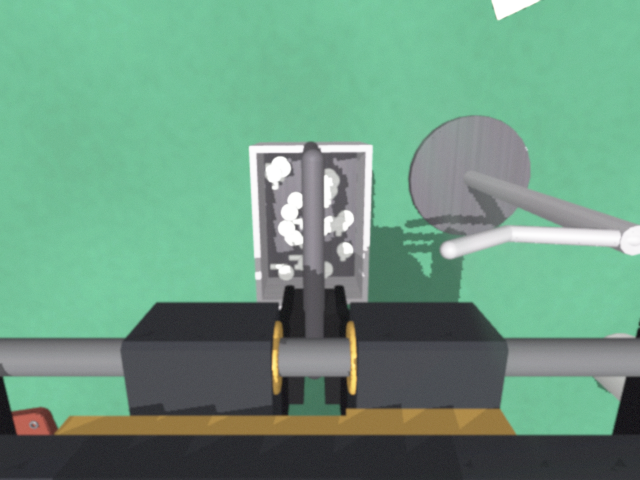

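View pics/side4.png

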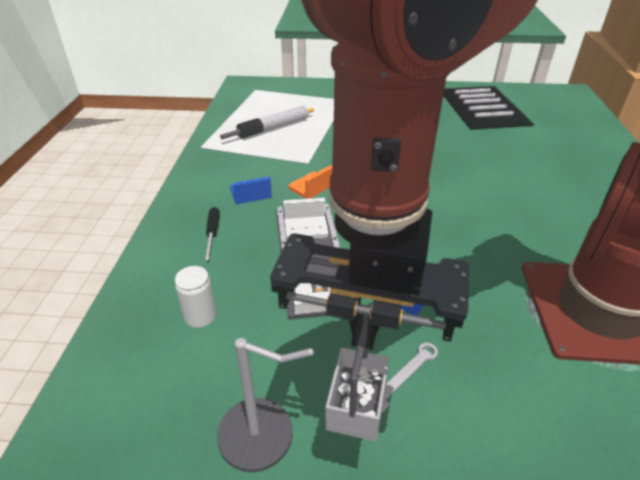

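View pics/top4.png

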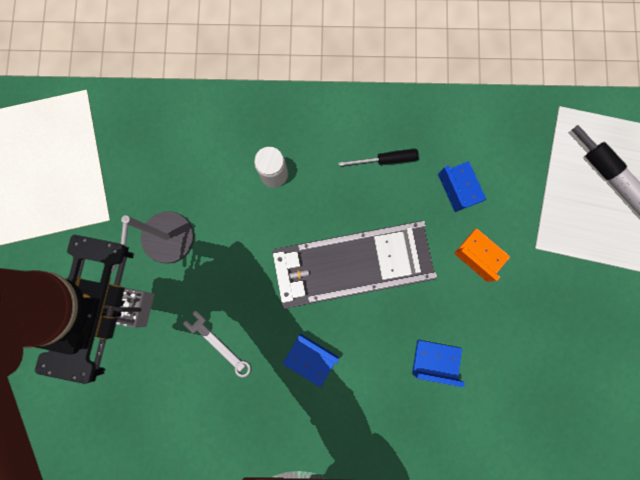

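```bash
python3 -c "
from h import *
tip=wz('w4',(448,250),.224);b=wz('w4',(511,235),.2);p=wz('w4',(633,240),.216)
print('tip',tip,'bend',b,'post',p)
e=wz('w4',(312,153),.251);n=np.load('pics/w4.npz');T=n['r'].T
print('handle end tool',T@(e-n['p']), 'hook tool', [(T@(q-n['p'])).round(4) for q in(tip,b,p)])
for q in ([.5062,.3049,.224],[.5415,.2991,.2],[.591,.291,.216]): print((T@(np.array(q)-n['p'])).round(4))
"
```

```text
tip [0.50654662 0.30373149 0.224     ] bend [0.54355883 0.29724301 0.2       ] post [0.58948573 0.2915178  0.216     ]
handle end tool [ 0.06650809 -0.00063529 -0.00586767] hook tool [array([0.0241, 0.0568, 0.0211]), array([0.024 , 0.0944, 0.0451]), array([0.0262, 0.1406, 0.0291])]
[0.0252 0.0563 0.0211]
[0.0255 0.0921 0.0451]
[0.0259 0.1422 0.0291]
```

The wrist view puts the hook tip at (448,250), the bend at (511,235) and the post at (633,240). In tool axes they lie on the line x≈25 mm, with the handle's middle at 24.5 mm, so they are aligned. I'll move straight along the hook by 93 mm.

Emit:
{"api": "play_rows", "payload": {"deltas": [{"rx": 0, "ry": 0, "rz": -0.01, "x": 0, "y": 0.004, "z": 0.002, "jaw": 0}, {"rx": 0, "ry": 0, "rz": -0.01, "x": 0, "y": 0.012, "z": 0.003, "jaw": 0}, {"rx": 0, "ry": 0, "rz": -0.01, "x": 0, "y": 0.024, "z": 0.003, "jaw": 0}, {"rx": 0, "ry": 0, "rz": -0.01, "x": 0, "y": 0.036, "z": 0.003, "jaw": 0}, {"rx": 0, "ry": 0, "rz": -0.01, "x": 0, "y": 0.048, "z": 0.003, "jaw": 0}, {"rx": 0, "ry": 0, "rz": -0.01, "x": 0, "y": 0.06, "z": 0.003, "jaw": 0}, {"rx": 0, "ry": 0, "rz": -0.01, "x": 0, "y": 0.072, "z": 0.003, "jaw": 0}, {"rx": 0, "ry": 0, "rz": -0.01, "x": 0, "y": 0.082, "z": 0.003, "jaw": 0}, {"rx": 0, "ry": 0, "rz": -0.01, "x": 0, "y": 0.089, "z": 0.003, "jaw": 0}, {"rx": 0, "ry": 0, "rz": -0.01, "x": 0, "y": 0.093, "z": 0.003, "jaw": 0}]}}

```text
time_s: 8.05
ee_pos: [0.5401, 0.2716, 0.2423]
ee_rot: [[0.163, 0.987, 0.0], [0.987, -0.163, -0.001], [-0.001, 0.0, -1.0]]
force: [0.9, -0.2, -3.5]
gripper_width: 0.007
```

```bash
python3 w.py w5
python3 - <<'E'
from h import *
from workcell import *
n="side";cv2.imwrite(f"pics/{n}5.png",cv2.resize(read_camera(n)["image"][280:480,200:440,::-1],None,fx=3,fy=3))
delta([.538,.2748,.202],-9.4)
E
```

```text
t 8.15 pos [0.5395 0.2718 0.2423] F [ 0.01  0.02 -1.88] w 0.007 
 d [ 0.0027 -0.002   0.0403] rv [-0.0001  0.0006  0.0003] rot deg 0.0
```

View pics/w5.png

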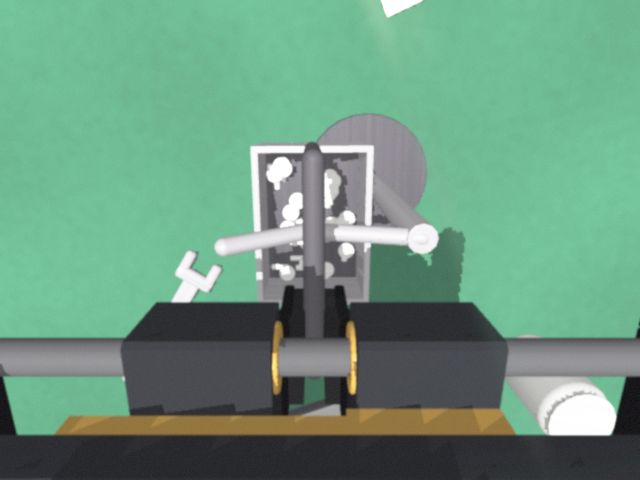

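View pics/side5.png

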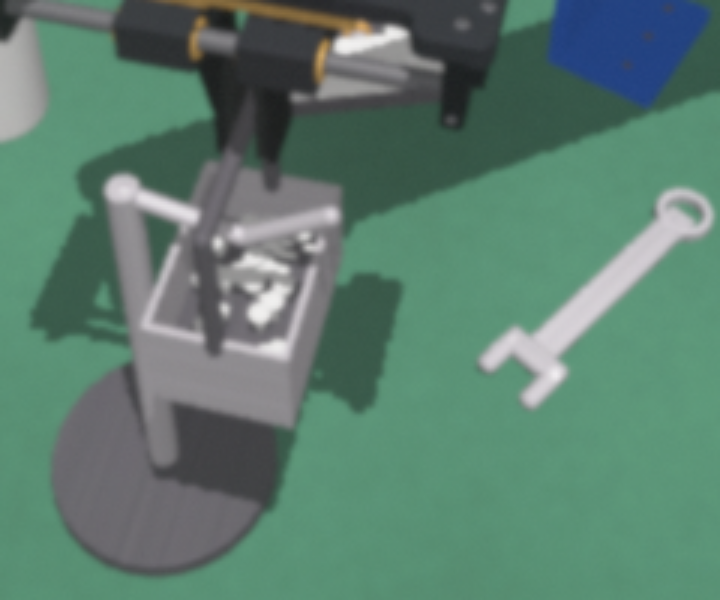

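```bash
python3 -c "
from h import *
n=np.load('pics/w5.npz');T=n['r'].T
for px,z in(((222,247),.224),((318,231),.2),((423,238),.216)): print((T@(wz('w5',px,z)-n['p'])).round(4))
for q in ([.5062,.3049,.224],[.5415,.2991,.2],[.591,.291,.216]): print((T@(np.array(q)-n['p'])).round(4))
"
```

```text
[ 0.0263 -0.0382  0.0183]
[0.0267 0.0019 0.0423]
[0.0279 0.0473 0.0263]
[ 0.0273 -0.0389  0.0183]
[ 0.0274 -0.0031  0.0423]
[0.0275 0.047  0.0263]
```

Emit:
{"api": "play_rows", "payload": {"deltas": [{"rx": 0, "ry": 0, "rz": 0, "x": 0.001, "y": -0.001, "z": 0.002, "jaw": 0}, {"rx": 0, "ry": 0, "rz": 0, "x": 0.0025, "y": -0.003, "z": 0.006, "jaw": 0}, {"rx": 0, "ry": 0, "rz": 0, "x": 0.0025, "y": -0.003, "z": 0.012, "jaw": 0}, {"rx": 0, "ry": 0, "rz": 0, "x": 0.0025, "y": -0.003, "z": 0.018, "jaw": 0}, {"rx": 0, "ry": 0, "rz": 0, "x": 0.0025, "y": -0.003, "z": 0.024, "jaw": 0}, {"rx": 0, "ry": 0, "rz": 0, "x": 0.0025, "y": -0.003, "z": 0.029, "jaw": 0}, {"rx": 0, "ry": 0, "rz": 0, "x": 0.0025, "y": -0.003, "z": 0.033, "jaw": 0}, {"rx": 0, "ry": 0, "rz": 0, "x": 0.0025, "y": -0.003, "z": 0.036, "jaw": 0}, {"rx": 0, "ry": 0, "rz": 0, "x": 0.0025, "y": -0.003, "z": 0.038, "jaw": 0}, {"rx": 0, "ry": 0, "rz": 0, "x": 0.0025, "y": -0.003, "z": 0.038, "jaw": 0}]}}

```text
time_s: 8.98
ee_pos: [0.5368, 0.275, 0.2047]
ee_rot: [[0.163, 0.987, 0.001], [0.987, -0.163, 0.0], [0.0, 0.001, -1.0]]
force: [0.8, -0.1, 0.1]
gripper_width: 0.0066
```

```bash
python3 w.py w6
python3 - <<'E'
from h import *
from workcell import *
n="side";cv2.imwrite(f"pics/{n}6.png",cv2.resize(read_camera(n)["image"][280:480,200:440,::-1],None,fx=3,fy=3))
delta([.538,.2748,.202],-9.4)
E
```

```text
t 9.0833 pos [0.5368 0.275  0.2049] F [ 1.3   0.93 -1.23] w 0.0065 
 d [-0.      0.0012  0.0029] rv [ 0.0007 -0.0005  0.0007] rot deg 0.1
```

View pics/w6.png

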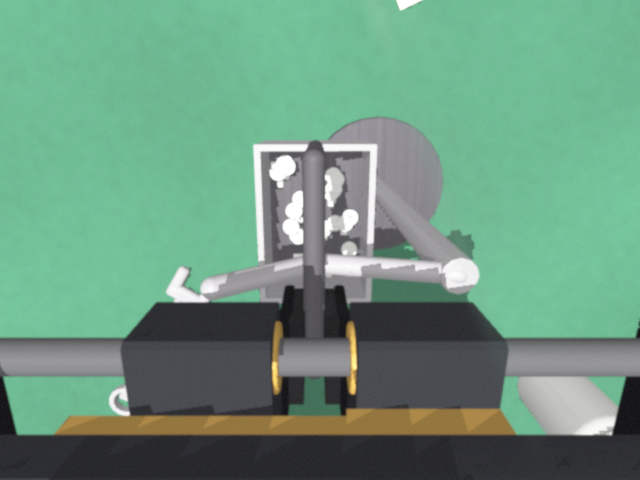

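View pics/side6.png

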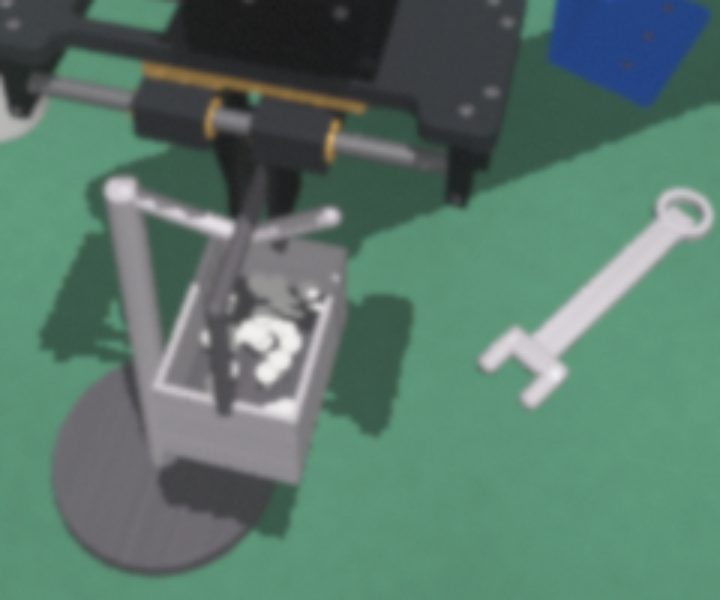

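The hook runs under the handle's middle, which crosses it at (315,265) in the wrist view. The force is nearing zero, so I'll lower the last ~3 mm.

Emit:
{"api": "play_rows", "payload": {"deltas": [{"rx": 0, "ry": 0, "rz": 0, "x": 0, "y": 0.001, "z": 0.0005, "jaw": 0}, {"rx": 0, "ry": 0, "rz": 0, "x": 0, "y": 0.001, "z": 0.001, "jaw": 0}, {"rx": 0, "ry": 0, "rz": 0, "x": 0, "y": 0.001, "z": 0.0015, "jaw": 0}, {"rx": 0, "ry": 0, "rz": 0, "x": 0, "y": 0.001, "z": 0.002, "jaw": 0}, {"rx": 0, "ry": 0, "rz": 0, "x": 0, "y": 0.001, "z": 0.0025, "jaw": 0}, {"rx": 0, "ry": 0, "rz": 0, "x": 0, "y": 0.001, "z": 0.003, "jaw": 0}, {"rx": 0, "ry": 0, "rz": 0, "x": 0, "y": 0.001, "z": 0.003, "jaw": 0}, {"rx": 0, "ry": 0, "rz": 0, "x": 0, "y": 0.001, "z": 0.003, "jaw": 0}, {"rx": 0, "ry": 0, "rz": 0, "x": 0, "y": 0.001, "z": 0.003, "jaw": 0}, {"rx": 0, "ry": 0, "rz": 0, "x": 0, "y": 0.001, "z": 0.003, "jaw": 0}]}}

```text
time_s: 9.92
ee_pos: [0.5381, 0.275, 0.2024]
ee_rot: [[0.163, 0.987, 0.002], [0.987, -0.163, 0.001], [0.001, 0.001, -1.0]]
force: [0.7, -1.0, 6.2]
gripper_width: 0.0068
```

```bash
python3 w.py w7
python3 - <<'E'
from h import *
delta([.538,.2748,.202],-9.4)
n=np.load('pics/w7.npz')
E
```

```text
t 9.9667 pos [0.5381 0.275  0.2024] F [ 1.3  -0.53  6.06] w 0.0067 
 d [-0.0002 -0.0001  0.0004] rv [ 0.0014 -0.0011  0.0007] rot deg 0.1
```

View pics/w7.png

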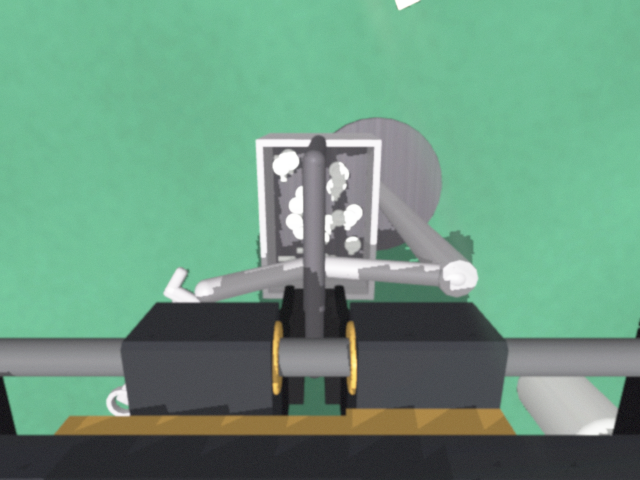

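It's in contact: 6 N upward plus the caddy's weight. I'll ease up 1 mm and release gently.

Emit:
{"api": "play_rows", "payload": {"deltas": [{"rx": 0, "ry": 0, "rz": 0, "x": 0, "y": 0, "z": -0.0005, "jaw": 0}, {"rx": 0, "ry": 0, "rz": 0, "x": 0, "y": 0, "z": -0.001, "jaw": 0}, {"rx": 0, "ry": 0, "rz": 0, "x": 0, "y": 0, "z": -0.001, "jaw": 8}, {"rx": 0, "ry": 0, "rz": 0, "x": 0, "y": 0, "z": -0.001, "jaw": 10}, {"rx": 0, "ry": 0, "rz": 0, "x": 0, "y": 0, "z": -0.001, "jaw": 13}, {"rx": 0, "ry": 0, "rz": 0, "x": 0, "y": 0, "z": -0.001, "jaw": 16}, {"rx": 0, "ry": 0, "rz": 0, "x": 0, "y": 0, "z": -0.001, "jaw": 20}, {"rx": 0, "ry": 0, "rz": 0, "x": 0, "y": 0, "z": -0.001, "jaw": 25}, {"rx": 0, "ry": 0, "rz": 0, "x": 0, "y": 0, "z": -0.001, "jaw": 30}, {"rx": 0, "ry": 0, "rz": 0, "x": 0, "y": 0, "z": -0.001, "jaw": 30}]}}

```text
time_s: 10.8
ee_pos: [0.5372, 0.2749, 0.2024]
ee_rot: [[0.162, 0.987, -0.0], [0.987, -0.162, -0.0], [-0.0, -0.0, -1.0]]
force: [-0.1, -0.3, 0.0]
gripper_width: 0.0241
```

```bash
python3 w.py w8
python3 - <<'E'
from h import *
delta([.538,.2748,.30],-9.4)
E
```

```text
t 10.85 pos [0.5373 0.2749 0.2025] F [-0.82 -0.06 -0.11] w 0.0252 
 d [ 0.      0.0007 -0.0975] rv [-0.0002  0.0002  0.0011] rot deg 0.1
```

View pics/w8.png

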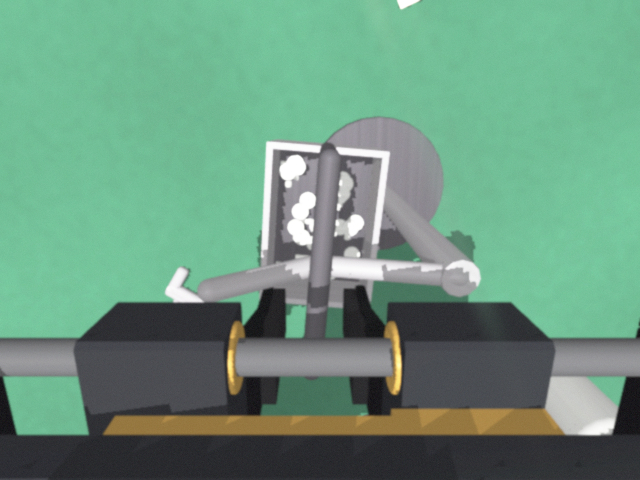

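The caddy hangs on its own, yawed slightly, and the bar at (316,340) is clear of both fingers. I'll raise straight up.

Emit:
{"api": "play_rows", "payload": {"deltas": [{"rx": 0, "ry": 0, "rz": 0, "x": 0, "y": 0, "z": -0.002, "jaw": 35}, {"rx": 0, "ry": 0, "rz": 0, "x": 0, "y": 0, "z": -0.006, "jaw": 35}, {"rx": 0, "ry": 0, "rz": 0, "x": 0, "y": 0, "z": -0.012, "jaw": 35}, {"rx": 0, "ry": 0, "rz": 0, "x": 0, "y": 0, "z": -0.02, "jaw": 35}, {"rx": 0, "ry": 0, "rz": 0, "x": 0, "y": 0, "z": -0.03, "jaw": 35}, {"rx": 0, "ry": 0, "rz": 0, "x": 0, "y": 0, "z": -0.042, "jaw": 35}, {"rx": 0, "ry": 0, "rz": 0, "x": 0, "y": 0, "z": -0.055, "jaw": 35}, {"rx": 0, "ry": 0, "rz": 0, "x": 0, "y": 0, "z": -0.07, "jaw": 35}, {"rx": 0, "ry": 0, "rz": 0, "x": 0, "y": 0, "z": -0.085, "jaw": 35}, {"rx": 0, "ry": 0, "rz": 0, "x": 0, "y": 0, "z": -0.1, "jaw": 35}]}}

```text
time_s: 11.68
ee_pos: [0.5375, 0.2748, 0.3046]
ee_rot: [[0.162, 0.987, 0.001], [0.987, -0.162, 0.001], [0.001, 0.001, -1.0]]
force: [0.0, 0.7, -0.3]
gripper_width: 0.0305
```

```bash
python3 w.py w9
python3 - <<'E'
from h import *
from workcell import *
n="side";cv2.imwrite(f"pics/{n}9.png",cv2.resize(read_camera(n)["image"][280:480,200:440,::-1],None,fx=3,fy=3))
delta([.568,-.212,.17],-78.4)
E
```

```text
t 11.7833 pos [0.5386 0.2753 0.3063] F [0.63 0.61 1.23] w 0.0306 
 d [-0.4765  0.1077  0.135 ] rv [ 1.0000e-03 -5.3000e-03  1.2051e+00] rot deg 69.0
```

View pics/side9.png

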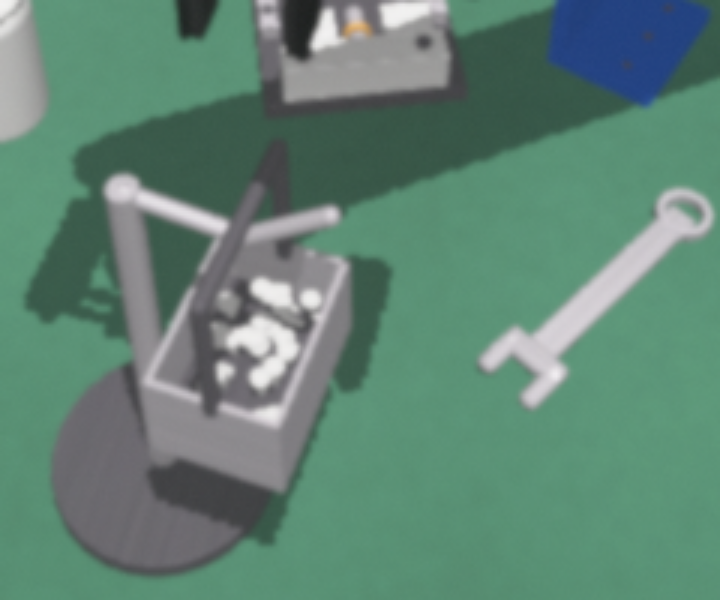

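View pics/w9.png

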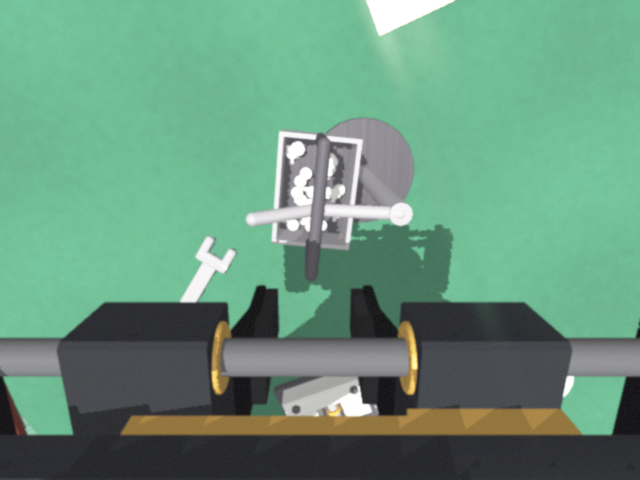

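The caddy hangs freely on the hook, with the bar across it at (322,210) in the wrist view. Now the bracket.

Emit:
{"api": "play_rows", "payload": {"deltas": [{"rx": 0, "ry": 0, "rz": 0.04, "x": -0.01, "y": 0.002, "z": 0, "jaw": 60}, {"rx": 0, "ry": 0, "rz": 0.1, "x": -0.03, "y": 0.007, "z": 0, "jaw": 60}, {"rx": 0, "ry": 0, "rz": 0.17, "x": -0.06, "y": 0.014, "z": 0, "jaw": 60}, {"rx": 0, "ry": 0, "rz": 0.24, "x": -0.09, "y": 0.021, "z": 0, "jaw": 60}, {"rx": 0, "ry": 0, "rz": 0.31, "x": -0.12, "y": 0.028, "z": 0, "jaw": 60}, {"rx": 0, "ry": 0, "rz": 0.39, "x": -0.15, "y": 0.034, "z": 0, "jaw": 60}, {"rx": 0, "ry": 0, "rz": 0.47, "x": -0.18, "y": 0.041, "z": 0, "jaw": 60}, {"rx": 0, "ry": 0, "rz": 0.55, "x": -0.21, "y": 0.048, "z": 0.01, "jaw": 60}, {"rx": 0, "ry": 0, "rz": 0.63, "x": -0.24, "y": 0.054, "z": 0.02, "jaw": 60}, {"rx": 0, "ry": 0, "rz": 0.71, "x": -0.27, "y": 0.061, "z": 0.03, "jaw": 60}]}}

```text
time_s: 12.62
ee_pos: [0.5533, -0.0047, 0.2726]
ee_rot: [[0.771, 0.637, 0.001], [0.637, -0.771, 0.001], [0.001, -0.0, -1.0]]
force: [1.1, -0.3, -0.4]
gripper_width: 0.0526
```

Run:
```python
from h import *
delta([.567,-.215,.17],-78.4)
```

```text
t 12.6167 pos [ 0.5533 -0.0047  0.2726] F [ 1.14 -0.33 -0.43] w 0.0526 
 d [-0.1235  0.1709  0.1024] rv [-3.000e-04 -1.000e-03  4.879e-01] rot deg 28.0
```

Emit:
{"api": "play_rows", "payload": {"deltas": [{"rx": 0, "ry": 0, "rz": 0.07, "x": -0.017, "y": 0.024, "z": 0.012, "jaw": 60}, {"rx": 0, "ry": 0, "rz": 0.14, "x": -0.034, "y": 0.048, "z": 0.024, "jaw": 60}, {"rx": 0, "ry": 0, "rz": 0.21, "x": -0.051, "y": 0.071, "z": 0.036, "jaw": 60}, {"rx": 0, "ry": 0, "rz": 0.28, "x": -0.068, "y": 0.095, "z": 0.048, "jaw": 60}, {"rx": 0, "ry": 0, "rz": 0.35, "x": -0.085, "y": 0.118, "z": 0.06, "jaw": 60}, {"rx": 0, "ry": 0, "rz": 0.41, "x": -0.1, "y": 0.138, "z": 0.072, "jaw": 60}, {"rx": 0, "ry": 0, "rz": 0.46, "x": -0.112, "y": 0.155, "z": 0.082, "jaw": 60}, {"rx": 0, "ry": 0, "rz": 0.488, "x": -0.12, "y": 0.166, "z": 0.09, "jaw": 60}, {"rx": 0, "ry": 0, "rz": 0.488, "x": -0.124, "y": 0.171, "z": 0.097, "jaw": 60}, {"rx": 0, "ry": 0, "rz": 0.488, "x": -0.124, "y": 0.171, "z": 0.102, "jaw": 60}]}}

```text
time_s: 13.45
ee_pos: [0.5674, -0.2149, 0.1701]
ee_rot: [[0.979, 0.205, -0.001], [0.205, -0.979, -0.001], [-0.001, 0.001, -1.0]]
force: [-0.2, -0.2, 1.2]
gripper_width: 0.0523
```

```bash
python3 w.py w10
python3 - <<'E'
from h import *
delta([.567,-.215,.045],-78.4)
E
```

```text
t 13.5 pos [ 0.5675 -0.213   0.1692] F [-0.67  1.4  -0.91] w 0.0522 
 d [-0.0007  0.0019  0.1242] rv [-0.0004  0.0015  0.0057] rot deg 0.3
```

View pics/w10.png

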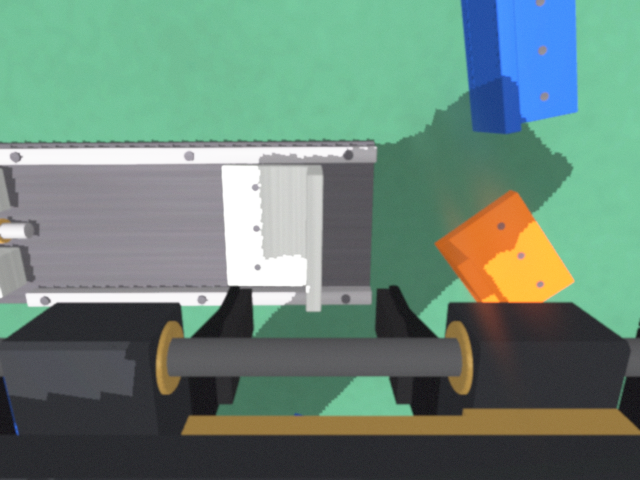

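Run:
```python
from h import *
n=np.load('pics/w10.npz');T=n['r'].T
for nm,px,z in(("fl far",(315,166),.068),("fl near",(314.5,309),.068),("or z0.01",(437,243),.01),("or z.056",(437,243),.056),("rail",(375,150),.024),("rail2",(370,300),.024),('rl',(28,300),.024),('front far',(223,167),.024),('front near',(227,285),.024)):
    w=wz('w10',px,z);print(nm,w.round(4),(T@(w-n['p'])).round(4))
```

```text
fl far [ 0.6173 -0.2055  0.068 ] [0.0508 0.001  0.102 ]
fl near [ 0.5265 -0.2242  0.068 ] [-0.0419  0.0007  0.1021]
or z0.01 [ 0.573 -0.311  0.01 ] [-0.0141  0.0951  0.1602]
or z.056 [ 0.5835 -0.2942  0.056 ] [-0.0003  0.0809  0.1141]
rail [ 0.6318 -0.2449  0.024 ] [0.057  0.0425 0.1461]
rail2 [ 0.5219 -0.2687  0.024 ] [-0.0554  0.0433  0.1461]
rl [ 0.4686 -0.0127  0.024 ] [-0.0553 -0.2182  0.146 ]
front far [ 0.5989 -0.1441  0.024 ] [ 0.0454 -0.0629  0.146 ]
front near [ 0.5118 -0.1598  0.024 ] [-0.043  -0.0654  0.1461]
```

The flange top spans (315,166)–(314,309), 1 mm from the jaw centre, and the rails put the channel heading at 101.8° against the tool's 101.8°. The orange look-alike is 80 mm or more behind, clear of the fingers. I'll descend and pinch.

Emit:
{"api": "play_rows", "payload": {"deltas": [{"rx": 0, "ry": 0, "rz": 0, "x": 0.001, "y": 0.001, "z": 0.02, "jaw": 60}, {"rx": 0, "ry": 0, "rz": 0, "x": 0.001, "y": 0.001, "z": 0.045, "jaw": 60}, {"rx": 0, "ry": 0, "rz": 0, "x": 0.001, "y": 0.001, "z": 0.07, "jaw": 60}, {"rx": 0, "ry": 0, "rz": 0, "x": 0.001, "y": 0.001, "z": 0.09, "jaw": 60}, {"rx": 0, "ry": 0, "rz": 0, "x": 0.001, "y": 0.001, "z": 0.107, "jaw": 60}, {"rx": 0, "ry": 0, "rz": 0, "x": 0.001, "y": 0.001, "z": 0.118, "jaw": 60}, {"rx": 0, "ry": 0, "rz": 0, "x": 0.001, "y": 0.001, "z": 0.123, "jaw": 60}, {"rx": 0, "ry": 0, "rz": 0, "x": 0.001, "y": 0.001, "z": 0.124, "jaw": 60}, {"rx": 0, "ry": 0, "rz": 0, "x": 0.001, "y": 0.001, "z": 0.124, "jaw": 40}, {"rx": 0, "ry": 0, "rz": 0, "x": 0.001, "y": 0.001, "z": 0.124, "jaw": 30}]}}

```text
time_s: 14.33
ee_pos: [0.5706, -0.213, 0.0477]
ee_rot: [[0.978, 0.208, 0.002], [0.208, -0.978, -0.0], [0.002, 0.001, -1.0]]
force: [-0.4, -0.0, 0.2]
gripper_width: 0.0451
```

Emit:
{"api": "play_rows", "payload": {"deltas": [{"rx": 0, "ry": 0, "rz": 0, "x": 0, "y": 0, "z": 0, "jaw": 0}, {"rx": 0, "ry": 0, "rz": 0, "x": 0, "y": 0, "z": 0, "jaw": 0}, {"rx": 0, "ry": 0, "rz": 0, "x": 0, "y": 0, "z": 0, "jaw": 0}, {"rx": 0, "ry": 0, "rz": 0, "x": 0, "y": 0, "z": 0, "jaw": 0}, {"rx": 0, "ry": 0, "rz": 0, "x": 0, "y": 0, "z": 0, "jaw": 0}, {"rx": 0, "ry": 0, "rz": 0, "x": 0, "y": 0, "z": 0, "jaw": 0}, {"rx": 0, "ry": 0, "rz": 0, "x": 0, "y": 0, "z": 0, "jaw": 0}, {"rx": 0, "ry": 0, "rz": 0, "x": 0, "y": 0, "z": 0, "jaw": 0}, {"rx": 0, "ry": 0, "rz": 0, "x": 0, "y": 0, "z": 0, "jaw": 0}, {"rx": 0, "ry": 0, "rz": 0, "x": 0, "y": 0, "z": 0, "jaw": 0}]}}

```text
time_s: 15.17
ee_pos: [0.5699, -0.2131, 0.0467]
ee_rot: [[0.978, 0.208, 0.0], [0.208, -0.978, -0.0], [0.0, 0.0, -1.0]]
force: [-0.5, -0.7, 1.8]
gripper_width: 0.0098
```

```bash
python3 w.py w11
python3 - <<'E'
from h import *
delta([.567,-.215,.045],-78.2)
E
```

```text
t 15.2167 pos [ 0.5699 -0.2131  0.0467] F [ 0.3  -1.14  1.85] w 0.0097 
 d [-0.0033  0.0013  0.0017] rv [ 0.0003 -0.0002  0.0038] rot deg 0.2
```

View pics/w11.png

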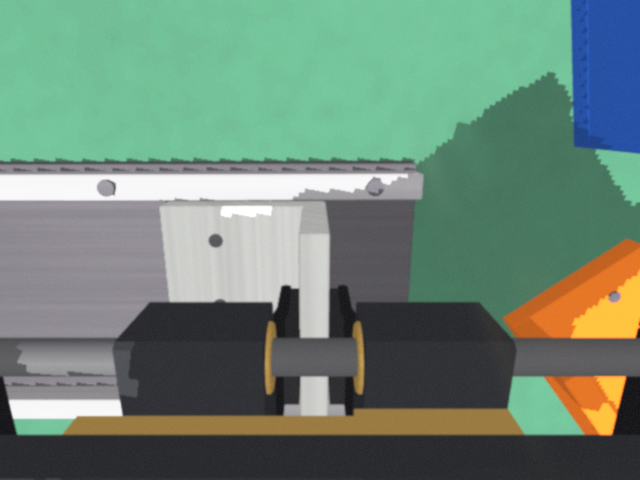

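The flange is pinched: opening 9.8 mm against a 10 mm flange. I'll push along the channel (-tool y), about 159 mm to the stop by my measurement, stopping first before the plunger.

Emit:
{"api": "play_rows", "payload": {"deltas": [{"rx": 0, "ry": 0, "rz": 0.001, "x": 0, "y": -0.004, "z": 0, "jaw": 0}, {"rx": 0, "ry": 0, "rz": 0.002, "x": 0, "y": -0.014, "z": 0, "jaw": 0}, {"rx": 0, "ry": 0, "rz": 0.003, "x": 0, "y": -0.028, "z": 0, "jaw": 0}, {"rx": 0, "ry": 0, "rz": 0.003, "x": 0, "y": -0.044, "z": 0, "jaw": 0}, {"rx": 0, "ry": 0, "rz": 0.003, "x": 0, "y": -0.06, "z": 0, "jaw": 0}, {"rx": 0, "ry": 0, "rz": 0.003, "x": 0, "y": -0.076, "z": 0, "jaw": 0}, {"rx": 0, "ry": 0, "rz": 0.003, "x": 0, "y": -0.092, "z": 0, "jaw": 0}, {"rx": 0, "ry": 0, "rz": 0.003, "x": 0, "y": -0.108, "z": 0, "jaw": 0}, {"rx": 0, "ry": 0, "rz": 0.003, "x": 0, "y": -0.12, "z": 0, "jaw": 0}, {"rx": 0, "ry": 0, "rz": 0.003, "x": 0, "y": -0.125, "z": 0, "jaw": 0}]}}

```text
time_s: 16.05
ee_pos: [0.5436, -0.0883, 0.0467]
ee_rot: [[0.978, 0.207, 0.0], [0.207, -0.978, 0.001], [0.0, -0.001, -1.0]]
force: [1.1, -2.9, 0.5]
gripper_width: 0.0102
```

```bash
python3 w.py w12
python3 - <<'E'
from h import *
from workcell import *
delta([.567,-.215,.045],-78.2)
cv2.imwrite("pics/top12.png",cv2.resize(read_camera("top")["image"][200:320,250:450,::-1],None,fx=4,fy=4,interpolation=cv2.INTER_CUBIC))
E
```

```text
t 16.1 pos [ 0.5435 -0.0879  0.0466] F [-0.98  3.83  3.86] w 0.0097 
 d [-0.0034  0.1292  0.0015] rv [-0.0013  0.      0.0033] rot deg 0.2
```

View pics/w12.png

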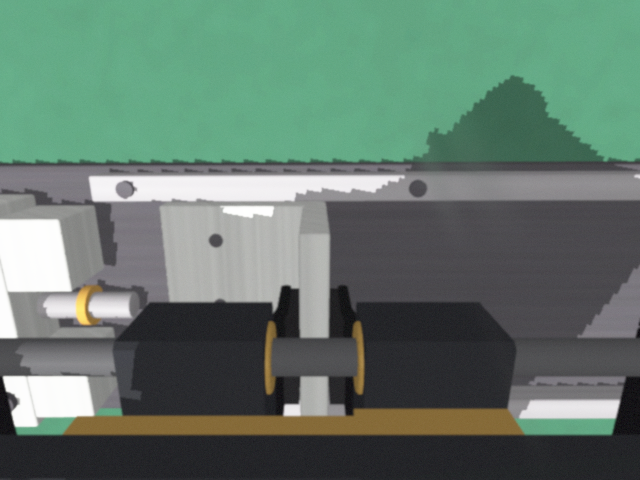

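View pics/top12.png

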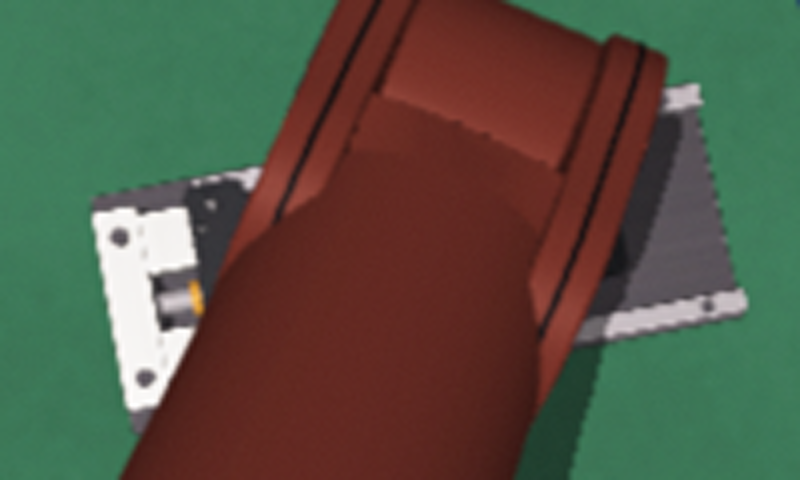

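The bracket is flat and centred, its front edge at about (163,210) in the wrist view. The plunger tip is at (138,305) and the pad face at about (105,240).

Run:
```python
from h import *
n=np.load('pics/w12.npz');T=n['r'].T
for nm,px,z in(("front top",(162,209),.024),("plunger",(139,305),.0195),("padface top far",(68,291),.04),("padface top",(75,220),.04),("pad bottom",(103,265),.012),("pad bot",(93,207),.012)):
    w=wz('w12',px,z);print(nm,(T@(w-n['p'])).round(4))
```

```text
front top [ 0.0417 -0.0628  0.0227]
plunger [-0.004  -0.0796  0.0272]
padface top far [ 0.0117 -0.0978  0.0067]
padface top [ 0.0408 -0.0903  0.0068]
pad bottom [ 0.0127 -0.0973  0.0347]
pad bot [ 0.04   -0.0978  0.0348]
```

Emit:
{"api": "play_rows", "payload": {"deltas": [{"rx": 0, "ry": 0, "rz": 0, "x": 0, "y": -0.004, "z": 0, "jaw": 0}, {"rx": 0, "ry": 0, "rz": 0, "x": 0, "y": -0.009, "z": 0, "jaw": 0}, {"rx": 0, "ry": 0, "rz": 0, "x": 0, "y": -0.014, "z": 0, "jaw": 0}, {"rx": 0, "ry": 0, "rz": 0, "x": 0, "y": -0.018, "z": 0, "jaw": 0}, {"rx": 0, "ry": 0, "rz": 0, "x": 0, "y": -0.02, "z": 0, "jaw": 0}, {"rx": 0, "ry": 0, "rz": 0, "x": 0, "y": -0.022, "z": 0, "jaw": 0}, {"rx": 0, "ry": 0, "rz": 0, "x": 0, "y": -0.024, "z": 0, "jaw": 0}, {"rx": 0, "ry": 0, "rz": 0, "x": 0, "y": -0.026, "z": 0, "jaw": 0}, {"rx": 0, "ry": 0, "rz": 0, "x": 0, "y": -0.027, "z": 0, "jaw": 0}, {"rx": 0, "ry": 0, "rz": 0, "x": 0, "y": -0.028, "z": 0, "jaw": 0}]}}

```text
time_s: 16.98
ee_pos: [0.5383, -0.0646, 0.0467]
ee_rot: [[0.979, 0.204, 0.001], [0.204, -0.979, -0.002], [0.001, 0.002, -1.0]]
force: [1.3, -6.8, 1.4]
gripper_width: 0.0099
```

```bash
python3 w.py w13
python3 - <<'E'
from h import *
delta([.567,-.215,.045],-78.2)
E
```

```text
t 17.0333 pos [ 0.5383 -0.0644  0.0467] F [ 1.42 -6.68  0.51] w 0.0097 
 d [-0.0027  0.1533  0.002 ] rv [ 0.0018 -0.0005 -0.0001] rot deg 0.1
```

View pics/w13.png

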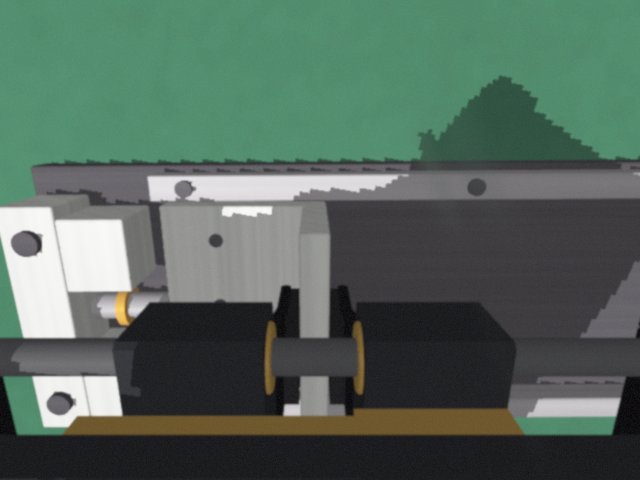

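The plunger is in contact: 6.8 N against the push, with the arm lagging a few mm. About 8 mm remain.

Emit:
{"api": "play_rows", "payload": {"deltas": [{"rx": 0, "ry": 0, "rz": 0, "x": 0, "y": -0.001, "z": 0, "jaw": 0}, {"rx": 0, "ry": 0, "rz": 0, "x": 0, "y": -0.002, "z": 0, "jaw": 0}, {"rx": 0, "ry": 0, "rz": 0, "x": 0, "y": -0.003, "z": 0, "jaw": 0}, {"rx": 0, "ry": 0, "rz": 0, "x": 0, "y": -0.004, "z": 0, "jaw": 0}, {"rx": 0, "ry": 0, "rz": 0, "x": 0, "y": -0.005, "z": 0, "jaw": 0}, {"rx": 0, "ry": 0, "rz": 0, "x": 0, "y": -0.006, "z": 0, "jaw": 0}, {"rx": 0, "ry": 0, "rz": 0, "x": 0, "y": -0.007, "z": 0, "jaw": 0}, {"rx": 0, "ry": 0, "rz": 0, "x": 0, "y": -0.008, "z": 0, "jaw": 0}, {"rx": 0, "ry": 0, "rz": 0, "x": 0, "y": -0.008, "z": 0, "jaw": 0}, {"rx": 0, "ry": 0, "rz": 0, "x": 0, "y": -0.008, "z": 0, "jaw": 0}]}}

```text
time_s: 17.87
ee_pos: [0.5368, -0.0574, 0.0468]
ee_rot: [[0.979, 0.204, 0.001], [0.204, -0.979, -0.002], [0.001, 0.003, -1.0]]
force: [2.0, -8.5, 2.2]
gripper_width: 0.0103
```

```bash
python3 w.py w14
python3 - <<'E'
from h import *
delta([.567,-.215,.045],-78.2)
E
```

```text
t 17.9167 pos [ 0.5367 -0.0574  0.0468] F [ 2.18 -8.7   2.2 ] w 0.0102 
 d [-0.0025  0.1605  0.0022] rv [ 0.0025 -0.0007 -0.0007] rot deg 0.2
```

View pics/w14.png

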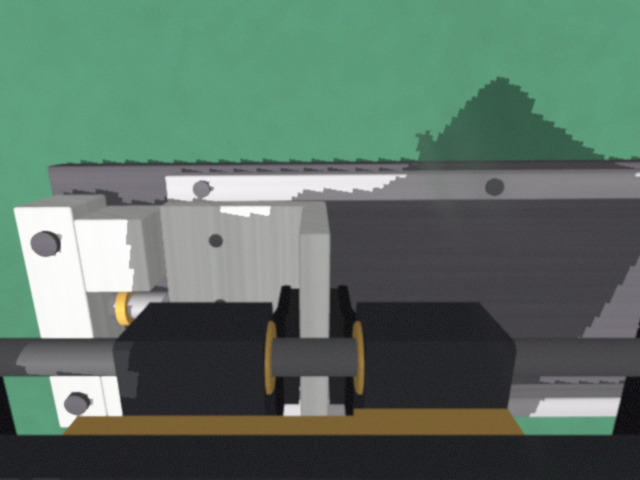

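The front edge is at or almost at the pads, at (163,250). I'll press on and watch the force rise and the travel stop.

Emit:
{"api": "play_rows", "payload": {"deltas": [{"rx": 0, "ry": 0, "rz": 0, "x": 0, "y": -0.001, "z": 0, "jaw": 0}, {"rx": 0, "ry": 0, "rz": 0, "x": 0, "y": -0.002, "z": 0, "jaw": 0}, {"rx": 0, "ry": 0, "rz": 0, "x": 0, "y": -0.003, "z": 0, "jaw": 0}, {"rx": 0, "ry": 0, "rz": 0, "x": 0, "y": -0.004, "z": 0, "jaw": 0}, {"rx": 0, "ry": 0, "rz": 0, "x": 0, "y": -0.004, "z": 0, "jaw": 0}, {"rx": 0, "ry": 0, "rz": 0, "x": 0, "y": -0.004, "z": 0, "jaw": 0}, {"rx": 0, "ry": 0, "rz": 0, "x": 0, "y": -0.004, "z": 0, "jaw": 0}, {"rx": 0, "ry": 0, "rz": 0, "x": 0, "y": -0.004, "z": 0, "jaw": 0}, {"rx": 0, "ry": 0, "rz": 0, "x": 0, "y": -0.004, "z": 0, "jaw": 0}, {"rx": 0, "ry": 0, "rz": 0, "x": 0, "y": -0.004, "z": 0, "jaw": 0}]}}

```text
time_s: 18.75
ee_pos: [0.5369, -0.0562, 0.0473]
ee_rot: [[0.979, 0.203, 0.004], [0.203, -0.979, -0.006], [0.002, 0.006, -1.0]]
force: [5.3, -17.0, 0.2]
gripper_width: 0.0099
```

```bash
python3 w.py w15
python3 - <<'E'
from h import *
delta([.567,-.215,.045],-78.2)
E
```

```text
t 18.8 pos [ 0.5369 -0.0562  0.0473] F [  5.58 -16.24   1.5 ] w 0.0101 
 d [-0.0027  0.1616  0.0033] rv [ 0.0064 -0.0025 -0.002 ] rot deg 0.4
```

View pics/w15.png

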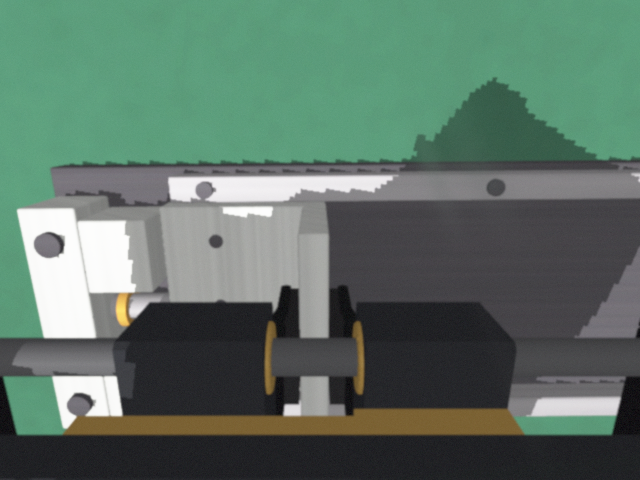

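Contact: 4 mm commanded gave only 1 mm of travel and the force doubled to 17 N. The tool has pitched 0.35° and risen 0.5 mm, so I'll correct the pitch and press slightly down and forward to keep the bracket flat.

Emit:
{"api": "play_rows", "payload": {"deltas": [{"rx": 0.003, "ry": 0, "rz": 0, "x": 0, "y": 0, "z": 0.0005, "jaw": 0}, {"rx": 0.006, "ry": 0, "rz": 0, "x": 0, "y": -0.0005, "z": 0.001, "jaw": 0}, {"rx": 0.009, "ry": 0, "rz": 0, "x": 0, "y": -0.001, "z": 0.0015, "jaw": 0}, {"rx": 0.012, "ry": 0, "rz": 0, "x": 0, "y": -0.0015, "z": 0.002, "jaw": 0}, {"rx": 0.012, "ry": 0, "rz": 0, "x": 0, "y": -0.002, "z": 0.002, "jaw": 0}, {"rx": 0.012, "ry": 0, "rz": 0, "x": 0, "y": -0.002, "z": 0.002, "jaw": 0}, {"rx": 0.012, "ry": 0, "rz": 0, "x": 0, "y": -0.002, "z": 0.002, "jaw": 0}, {"rx": 0.012, "ry": 0, "rz": 0, "x": 0, "y": -0.002, "z": 0.002, "jaw": 0}, {"rx": 0.012, "ry": 0, "rz": 0, "x": 0, "y": -0.002, "z": 0.002, "jaw": 0}, {"rx": 0.012, "ry": 0, "rz": 0, "x": 0, "y": -0.002, "z": 0.002, "jaw": 0}]}}

```text
time_s: 19.63
ee_pos: [0.5371, -0.0564, 0.0466]
ee_rot: [[0.98, 0.201, 0.003], [0.201, -0.98, 0.005], [0.004, -0.004, -1.0]]
force: [0.8, -23.6, 15.7]
gripper_width: 0.0097
```

```bash
python3 w.py w16
python3 - <<'E'
from h import *
from workcell import *
delta([.567,-.215,.045],-78.2)
print(state()["ft_torque"])
for n in("side","top"):cv2.imwrite(f"pics/{n}16.png",read_camera(n)["image"][:,:,::-1])
im=cv2.imread("pics/side16.png");cv2.imwrite("pics/s16c.png",cv2.resize(im[180:330,240:400],None,fx=4,fy=4,interpolation=cv2.INTER_CUBIC))
E
```

```text
t 19.6833 pos [ 0.5371 -0.0564  0.0466] F [  1.   -22.32  16.45] w 0.0096 
 d [-0.0026  0.1614  0.001 ] rv [-0.0039 -0.0036 -0.0037] rot deg 0.4
[-5.27263667  0.08015476  0.27805609]
```

View pics/w16.png

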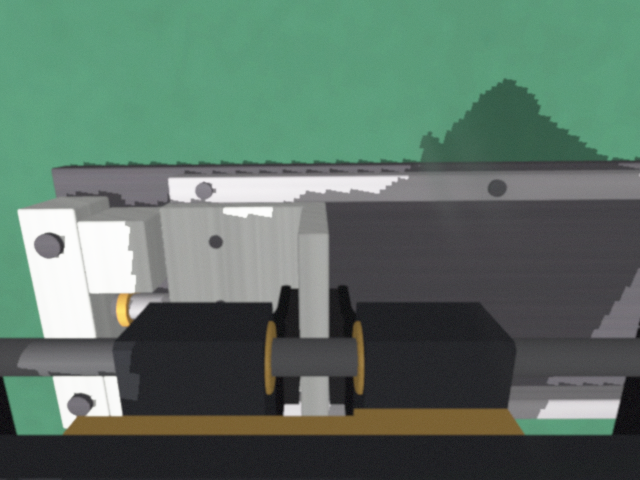

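View pics/side16.png

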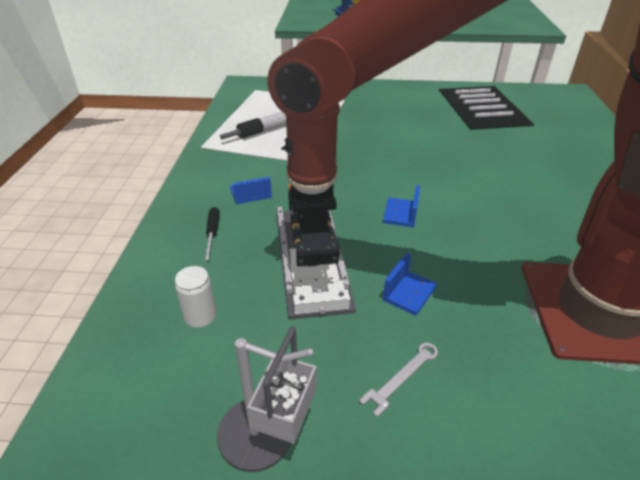

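View pics/s16c.png

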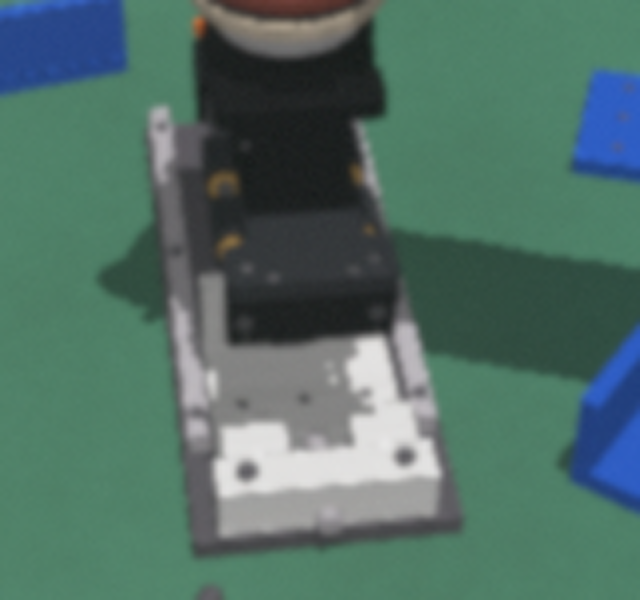

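View pics/top16.png

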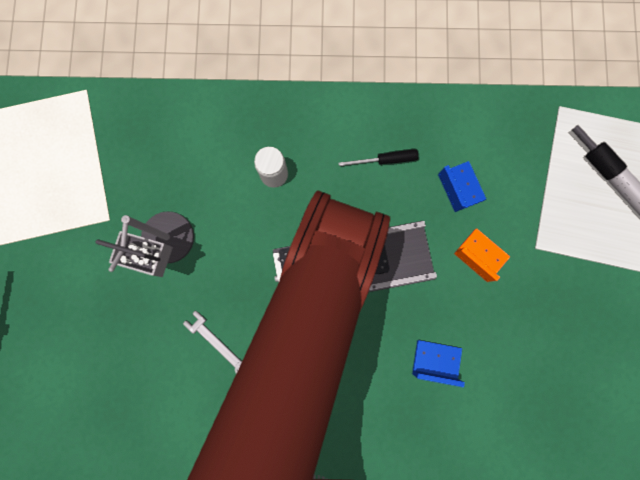

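Force is 22 N forward and 16 N down, and the TCP is back at its grasp height. The pitch over-corrected to -0.2°, so I'll take back 0.004 rad.

Emit:
{"api": "play_rows", "payload": {"deltas": [{"rx": -0.001, "ry": 0, "rz": 0, "x": 0, "y": 0, "z": 0, "jaw": 0}, {"rx": -0.002, "ry": 0, "rz": 0, "x": 0, "y": 0, "z": 0, "jaw": 0}, {"rx": -0.003, "ry": 0, "rz": 0, "x": 0, "y": 0, "z": 0, "jaw": 0}, {"rx": -0.004, "ry": 0, "rz": 0, "x": 0, "y": 0, "z": 0, "jaw": 0}, {"rx": -0.004, "ry": 0, "rz": 0, "x": 0, "y": 0, "z": 0, "jaw": 0}, {"rx": -0.004, "ry": 0, "rz": 0, "x": 0, "y": 0, "z": 0, "jaw": 0}, {"rx": -0.004, "ry": 0, "rz": 0, "x": 0, "y": 0, "z": 0, "jaw": 0}, {"rx": -0.004, "ry": 0, "rz": 0, "x": 0, "y": 0, "z": 0, "jaw": 0}, {"rx": -0.004, "ry": 0, "rz": 0, "x": 0, "y": 0, "z": 0, "jaw": 0}, {"rx": -0.004, "ry": 0, "rz": 0, "x": 0, "y": 0, "z": 0, "jaw": 0}]}}

```text
time_s: 20.62
ee_pos: [0.5371, -0.0564, 0.0466]
ee_rot: [[0.98, 0.201, 0.004], [0.201, -0.98, 0.001], [0.004, 0.0, -1.0]]
force: [-0.2, -23.0, 17.4]
gripper_width: 0.0098
```

```bash
python3 w.py w17
python3 - <<'E'
from h import *
delta([.567,-.215,.045],-78.2)
im=cv2.imread("pics/w17.png");cv2.imwrite("pics/w17c.png",cv2.resize(im[180:320,20:340],None,fx=2.5,fy=2.5,interpolation=cv2.INTER_CUBIC))
# 3-D check of front edge vs. pad face
n=np.load('pics/w17.npz');T=n['r'].T
E
```

```text
t 20.6667 pos [ 0.5371 -0.0564  0.0466] F [  0.92 -23.87  16.25] w 0.01 
 d [-0.0025  0.1614  0.0016] rv [ 0.0001 -0.0036 -0.0037] rot deg 0.3
```

View pics/w17c.png

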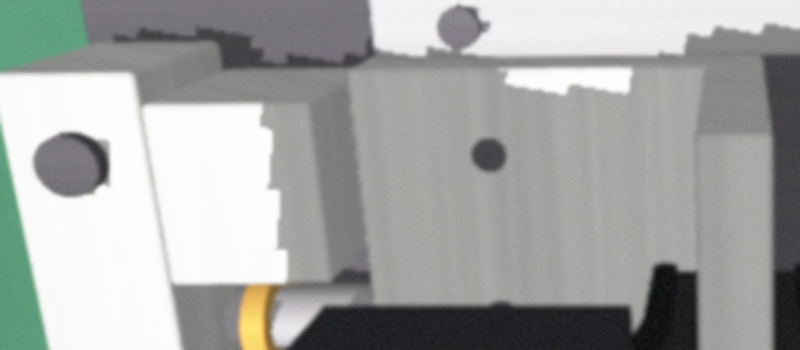

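The bracket's front edge is flush with the pad face, with no dark gap at crop (355,180), and the pitch is now 0.0°. The pose and force are steady, so I'm handing in.

```bash
python3 -c "
from workcell import *
print(finish_job())"
```

```text
the job is handed in; nothing more can be done
None
```

The caddy is hanging on the hook, released, and the bracket is held pressed against the stop. I handed the job in at about 20.7 s of the 64 s; no verdict was given.

- **Caddy:** I pinched its handle 24 mm off the middle, carried it level over the hook's free end, lowered it onto the seat and let go. Later side and top views show it still hanging freely, yawed slightly on the bar.
- **Bracket:** I pinched the silver bracket's flange and pushed it about 160 mm along the channel, against 159 mm measured beforehand. Travel then stopped while the force rose. At hand-in the arm held it with about 24 N forward and 16 N down. The wrist view showed the front edge flush with the pad it could see, the tool height was back at its grasp value, and the pitch was 0.0°.
- **Checks that disagreed:** While pressing, the tool pitched 0.35° and rose 0.5 mm. My correction overshot to -0.2°, and I then brought it back to zero. The pad on the near side was hidden by the gripper, so contact there rests on force, travel and yaw.
- **Bystanders:** The can and screwdriver look unmoved in the last top and side views, and so does the wrench (partly hidden in the top view, whole in the side view). The arm did not touch the blue and orange look-alikes.

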